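# Refit the drip tray of the bubble-tube filler

### The arm

A 7-joint arm with a two-finger parallel gripper is mounted at the origin on the work surface. World frame = base frame: x ahead of the robot, y to its left, z up, the work surface at z = 0. Lengths are in m, angles in rad, forces in N, time in s.
With the tool pointing down it reaches from about 0.425 to 0.875 m from the base axis. Payload 9.9 kg.
Tool frame: the origin (TCP) lies between the finger pads; the fingertips stand 17 mm ahead of it and the grasp point (between the pads) lies 2 mm behind it (r.finger_overhang is the distance from the TCP to the fingertips, in m); z points along the fingers, y is the line along which they close (so a half turn about z gives the same grasp; the last joint's range is limited). The gripper opens to 85 mm and grips with 20 to 120 N. Pads are 22 mm wide; open, the fingers measure 114 mm over their backs; the gripper's body (76 mm by 85 mm) begins 54 mm behind the grasp point. The pads swing forward as they close: fully open they stand 13 mm farther back than shut.
Start: joints at [-0.084, 0.576, 0.025, 1.437, -0.015, 1.129, -0.057], TCP at [0.675, 0, 0.214] pointing down, gripper open.
Joint ranges: [-2.76, 2.76], [-0.34, 2.15], [-1.52, 1.57], [0.19, 2.46], [-1.09, 4.23], [0.17, 1.99], [-2.82, 2.82]. Speed limits (rad/s): [2.22, 2.22, 3.01, 3.01, 3.14, 3.14, 3.14].

### API

Orientations are given as a unit quaternion [w, x, y, z].
In Python, from workcell import r, imaging, workorder, spotter gives the robot as it stands.
- The arm moves only by the shell command python3 -m handwheel 'ROWS'. ROWS is JSON, a list of rows, each an object with "offset": the shift along the world's x, y, z in mm, a list of three; "rot": the turn, a rotation vector about the world's x, y, z in degrees, a list of three; "grip": the opening, from -1 (shut) to 1 (fully open), so that 0 is half open. In form: [{"offset": [dx, dy, dz], "rot": [ax, ay, az], "grip": grip}, ...]. A call has 1 to 5 rows; each row shifts and turns the commanded pose from where the row before left it; what a row does not reach is not made up. A row lasts 1/12 s, in which the tool goes at most 41.7 mm and 7.16 degrees, less where a joint would pass 70% of its speed; a pose out of reach is approached as far as the arm can. A call with a gripper value outside its range is refused whole. The fingers move at their own pace and stop on an object; the grip force is fixed at half the most. Time passes only in rows, so rows that do not move let the fingers close. It gives the time, the measured TCP pose, the force, the opening and the grip force at its end, in the units of the state.
- r.state(): the state, without advancing time (a new reading comes with each control period).
- imaging.grab_frame(name): name is "scene" or "side" or "wrist"; returns the picture (400x640x3 uint8, blue, green, red); there is no depth.
- imaging.camera_info(name): a dict with "fx", "fy", "cx", "cy" (pixels), "k1" (the pictures are not rectified: a ray, as slopes to the right and down, at radius r is drawn at 1 + k1 r^2 times it, then the intrinsics apply), "rvec" (rotation vector, rad) and "tvec" (3), from world to camera coordinates, as OpenCV has them; the wrist camera has in their place "T_tool_cam" (4x4, takes a point from camera to tool coordinates, whose origin is the TCP and whose axes are the flange's). Camera axes: x right, y down, z forward; pixel columns grow to the right and rows downward; lengths in m; the calibration is good to about 2 mm. A picture is of the moment at which its call begins: read the wrist's pose just before it. camera_info takes no time and is no camera call.
- workorder.job_done(): hands the job in; it is judged then, once.
Trained networks look in the newest picture that a camera, given by its name, has taken for a name from the list of things; names that differ only in an ending like _2 or _b are one class to them, and where a whole thing is asked for, a point or a joint stands for the part that bears it (a point fixed in the world has none). Each returns a list of dicts, best first, with "confidence" (0 to 1); they miss things now and then, are a little off and sometimes report something else, mostly with a low value. They report only what shows in the picture. A call takes as long as a camera call.
- spotter.cut_out(camera, query): "pixels" (400x640 bool, what is visible of it) and "bbox" ([left, top, width, height] in pixels, round what is visible of it).
The state is a dict: "time": time; "joint_positions": joint angles; "joint_velocities": joint speeds; "joint_torque": joint torques, N m; "ee_pos": TCP position; "eef_rot": TCP orientation; "wrist_force": force on the tool from outside, world axes, zero at the start; "ft_torque": the same for the moment, N m; "grip_width": finger opening in m; "grasp_force": force on a finger pad.
Only numpy, scipy, OpenCV 4.12 (cv2) and the standard library are available. Lean on these libraries where they do the work, as an engineer would, in place of code of your own. Each camera call takes 0.05 s, during which the arm holds its last target. There are 200 camera calls.

### The job

The rinsed steel drip tray belongs back in its bay under the filling machine's grating: carry it over by its black handle, feel for the guide rails inside and slide it gently, without forcing it, fully home until its front plate is flush against the machine. Then turn the red catch down level across the plate and let go, leaving the tubes, soap bottle, wand and brush where they are.

Things in the scene. Friction and masses are not known exactly. Their poses are not given: they have to be found in the camera images.
- machine: Filling machine, fixed. Blue plinth 260x260x80 high, grating on top; column, arm, nozzle (tip 270 up) and yellow pipe at machine x > -60, up to 460. Origin: centre of the plinth's underside on the bench. x points inward from front face (x=-130) to back, y along the face, z up. In the face, the mouth of the tray bay: y -86 to 86, z 15 (bay floor) to 58 (roof); plain face above it, z 58 to 80.
- mouth (a point): Middle of the bay mouth's lower edge, on the front face at bay floor level: machine (-130, 0, 15). Axes as the machine's. Rails, floor and face are hard: more than 20 N between tray and machine counts as forcing it, which a brisk bump also reaches.
- bay (a point): Point inside the bay, machine (-116, 0, 15), 14 in from the face. Two hidden rigid guide rails, 35 high, run along machine x, 119 apart; their ends flare steeply, from 149 apart 7 in from the face to 119 at 14 in. They sit in slotted brackets: the middle between them may lie up to 14 to either side of the mouth's middle (machine y=0) and must be felt; this point does not show it.
- tray: Loose steel drip tray, 240 to 375 g. Basin 160 long (x), 116 wide (y), 25 high, walls 3. Origin: centre of its underside; the end x=+80 goes in first. Front plate at the handle end, 160 wide, 4 thick (x -84 to -80), z 4 to 52. Fully home it stands on the bay floor, plate flat on the machine's face (it stops there): origin at machine x=-50, z=15, axes parallel to the machine's.
- handle (a point): Grip point of the tray: middle of its black stub handle, at tray (-119, 0, 31). Handle 18 thick (y), 26 high (z 18 to 44), sticking out 62 from the plate (tray x -146 to -84). Axes as the tray's.
- catch (a joint): Red turn-catch beside the mouth (machine +y side): flat bar turning parallel to the face. 0 = upright, open; grows as its top swings toward the mouth's middle; 1.57 = level across the tray's plate, shut (end stop). Starts 0 to 0.3, stays where left, friction about 0.05 N m. Passes 3 in front of the plate of a tray fully home; blocked by one that is not.
- catch_pivot (a point): Axis of the turn-catch: machine (-140, 108, 45); axes as the machine's, it turns about x. Bar 6 thick, 14 wide, reaching 62 from the pivot.
- catch_thumb (a point): Middle of the catch's black thumb peg, 10 in diameter, 26 long, standing out from the bar away from the machine (machine x -169 to -143), 46 from the pivot. Moves with the catch.
- tube_fill: Clear empty tube, 34 diameter, 150 high, loose on the grating under the nozzle, origin under its centre. Leave it standing.
- tube_a: Clear capped tube (green cap), 34 diameter, 168 high, standing on the bench; origin under its centre. Leave alone.
- tube_b: The same with a yellow cap. Leave alone.
- tube_c: The same with a blue cap. Leave alone.
- soap: Amber bottle, 68 diameter, 200 high, on the right of the bench; origin under its centre. Leave alone.
- wand: Yellow bubble wand lying flat, about 260 long, 21 thick; origin near its middle. Leave alone.
- brush: Flat brush with a wooden handle, lying on the bench. Leave alone.

How it is judged:
By the outcome, as a careful person would: the job done as asked, in the order asked, and still so for the second after the job is handed in, with the robot touching nothing.
It also fails if it takes over 72 s, if anything falls off the work surface, if the arm or the gripper's body presses on something with over 40 N, if the wrist force passes 120 N, or if a joint passes its speed limit or range.

## Working session

There is one attempt and no reset: what is moved stays moved. The work goes in short steps, Python scripts to look and compute and a shell command to move; the robot and the scene stay as the last step left them, time stands still between calls to the robot, and variables do not carry over. Pictures are saved under pics/ and viewed, at most 10 in all, crops included, and the job is handed in when it is done.

```bash
ls; mkdir -p pics
python3 - <<'E'
from workcell import r, imaging, workorder, spotter
import cv2,numpy as np
for n in("scene","side"):
    cv2.imwrite(f"pics/{n}0.png",imaging.grab_frame(n))
    c=imaging.camera_info(n);print(n,c)
    for q in("tray","machine","handle","catch"):
        for d in spotter.cut_out(n,q)[:2]:print(q,d["confidence"],d["bbox"])
print(imaging.camera_info("wrist"));print(r.state())
E
```

```text
pics
scene {'fx': 506.1185660101796, 'fy': 506.1185660101796, 'cx': 306.19004667691155, 'cy': 193.1870470005099, 'k1': -0.1552404476038448, 'rvec': array([ 0.83137542,  2.42660135, -1.27522563]), 'tvec': array([ 0.43150081, -0.12202283,  1.7808035 ])}
tray 0.72 [312.2, 218.3, 73.3, 54.0]
machine 0.74 [223.7, 88.5, 97.4, 126.8]
machine 0.34 [310.3, 215.0, 71.1, 56.4]
handle 0.98 [310.7, 213.8, 72.3, 54.1]
handle 0.52 [292.4, 235.1, 13.0, 60.7]
side {'fx': 392.56176488825594, 'fy': 392.56176488825594, 'cx': 325.2631758468454, 'cy': 192.61826348135685, 'k1': -0.053381279709714395, 'rvec': array([ 0.49521296, -2.51427272,  1.42898337]), 'tvec': array([0.4826024 , 0.20716309, 0.90693729])}
tray 0.83 [245.2, 237.2, 85.7, 63.9]
machine 0.7 [287.1, 42.7, 122.8, 182.6]
handle 0.76 [246.6, 233.8, 88.3, 67.9]
catch 0.45 [288.4, 169.3, 9.4, 24.6]
{'fx': 278.9379237109891, 'fy': 278.9379237109891, 'cx': 315.48339415625713, 'cy': 200.4071910937457, 'k1': 0.002324018182522057, 'T_tool_cam': array([[ 2.32489898e-05, -9.49529495e-01, -3.13677760e-01,
         7.93127351e-02],
       [ 9.99999048e-01,
[... 324 characters left out ...]
 -0.01501454,
        1.1290094 , -0.05648105]), 'joint_velocities': array([ 1.46154998e-03, -2.22939343e-03, -9.93930133e-05, -4.79596258e-04,
       -6.97717688e-04, -8.03117109e-04,  8.35023207e-04]), 'joint_torque': array([-3.41852821e-03, -7.64872241e+01,  2.24557959e+00, -2.86081302e+01,
        1.51884765e-02,  3.68893103e-03, -5.53311781e-05]), 'ee_pos': array([6.74964529e-01, 1.79557261e-05, 2.13841651e-01]), 'eef_rot': array([-4.80575472e-05,  7.07098179e-01,  7.07115380e-01, -4.42512341e-05]), 'wrist_force': array([ 0.76159624, -0.06692981,  0.06194539]), 'ft_torque': array([-1.04221658e-02, -2.84733252e-02, -8.35420500e-06]), 'grasp_force': 0.0, 'grip_width': 0.08518922796910097}
```

Run:
```python
import cv2,numpy as np
a=cv2.imread("pics/scene0.png");b=cv2.imread("pics/side0.png")
A=cv2.resize(a[70:330,190:450],(800,800))[:, :];A=cv2.resize(a[80:290,200:400],(571,600),interpolation=3)
cv2.imwrite("pics/c1.png",A)
cv2.imwrite("pics/c2.png",cv2.resize(b[30:330,200:460],(520,600),interpolation=3))
```

```text
(no output)
```

View pics/c1.png

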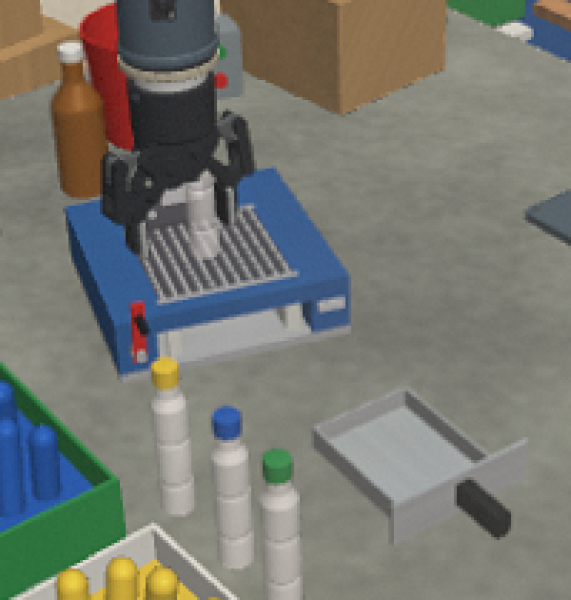

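View pics/c2.png

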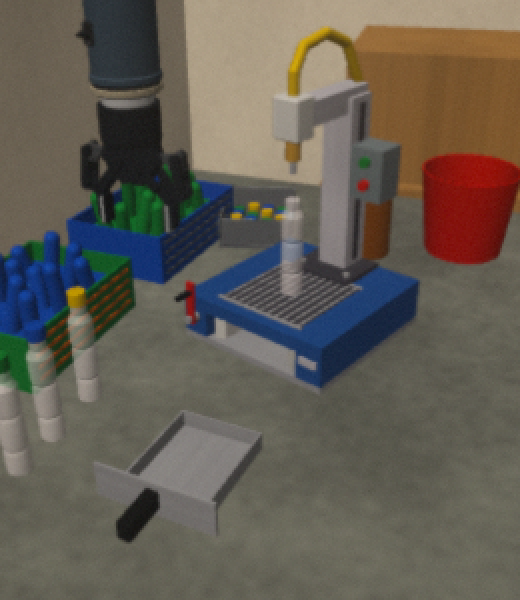

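View pics/side0.png

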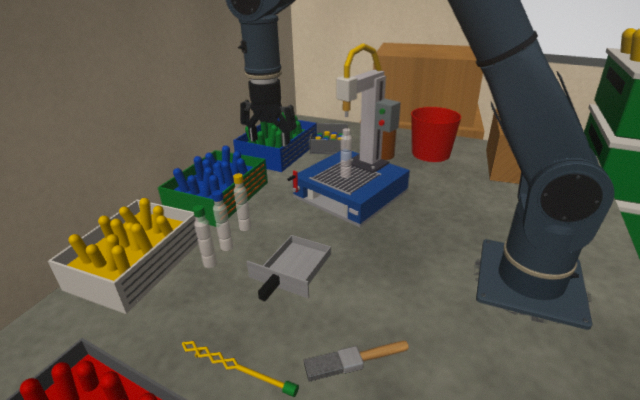

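The views show the machine beyond the tray: mouth facing the tray, catch on the left (c1 ≈ (138,330)). The tray stands at c1 ≈ (420,470) with its handle pointing at the viewer. I'll fit both poses from the corners I can see.

```bash
cat > h.py <<'E'
from workcell import r, imaging, workorder, spotter
import cv2,numpy as np
from scipy.optimize import least_squares
from scipy.spatial.transform import Rotation as R
def cam(n):
    c=imaging.camera_info(n)
    if n=="wrist":
        s=r.state();q=s["eef_rot"];T=np.eye(4);T[:3,:3]=R.from_quat([q[1],q[2],q[3],q[0]]).as_matrix();T[:3,3]=s["ee_pos"]
        M=np.linalg.inv(T@c["T_tool_cam"]);return c,M[:3,:3],M[:3,3]
    return c,R.from_rotvec(c["rvec"]).as_matrix(),c["tvec"]
def proj(cm,P):
    c,Rm,t=cm;p=np.atleast_2d(P)@Rm.T+t;s=p[:,:2]/p[:,2:];s=s*(1+c["k1"]*(s**2).sum(1,keepdims=True))
    return s*[c["fx"],c["fy"]]+[c["cx"],c["cy"]]
def pose(v,P,z=0):
    c,s=np.cos(v[2]),np.sin(v[2]);return np.asarray(P)/1000@np.array([[c,s,0],[-s,c,0],[0,0,1]])+[v[0],v[1],z]
def fit(obs,v0,z=0):
    f=lambda v:np.concatenate([(proj(cm,pose(v,P,z))-px).ravel() for cm,P,px in obs])
    s=least_squares(f,v0,loss="soft_l1");return s.x,f(s.x).reshape(-1,2)
E
python3 - <<'E'
from h import *
sc,si=cam("scene"),cam("side")
c1=lambda a:np.array(a)/2.857+[200,80]-.3
c2=lambda a:np.array(a)/2+[200,30]-.25
m=fit([(sc,[[-130,130,80],[-130,-130,80],[130,130,80],[130,-130,80],[-130,130,0],[-130,-130,0]],c1([[120,322],[349,278],[67,210],[276,169],[122,376],[349,330]])),
 (si,[[-130,-130,80],[-130,-130,0],[130,-130,80],[130,-130,0]],c2([[319,350],[319,390],[418,282],[415,315]]))],[.65,.05,0])
t=fit([(sc,[[80,58,25],[80,-58,25],[-84,80,52],[-84,-80,52],[-84,80,4]],c1([[314,432],[405,391],[393,498],[527,440],[393,542]])),
 (si,[[-84,80,52],[-84,-80,52],[-84,-80,4],[80,58,25],[80,-58,25]],c2([[95,463],[216,502],[216,535],[183,412],[262,433]]))],[.6,.3,0])
for x in(m,t):print(x[0],np.degrees(x[0][2]));print(x[1].round(1).tolist())
b=c1([[138,328]]);print("cam pos",[(-c[1].T@c[2]).round(2) for c in(sc,si)])
print("mouth",pose(m[0],[[-130,0,15]]),"home handle",pose(m[0],[[-169,0,46]]),"handle",pose(t[0],[[-119,0,31]]))
E
```

```text
[ 0.52373478 -0.21399391 -1.88736538] -108.1380709181103
[[-2.4, 1.5], [0.1, -0.4], [-0.9, -0.9], [-0.5, -0.4], [-0.5, 4.1], [0.2, 2.6], [1.1, 0.0], [0.2, 4.2], [1.2, -0.4], [0.3, 5.2]]
[ 0.53557715  0.15677105 -1.62493138] -93.10171006408663
[[-1.2, -1.4], [-0.4, -1.6], [-0.2, 3.2], [0.1, 0.3], [-0.5, 1.4], [-0.4, 0.3], [0.2, 1.5], [1.0, 1.0], [0.1, -1.0], [0.4, 0.0]]
cam pos [array([1.25, 0.97, 0.93]), array([0.18, 0.81, 0.65])]
mouth [[ 0.56420481 -0.09045373  0.015     ]] home handle [[ 0.57634582 -0.05339167  0.046     ]] handle [[0.54201607 0.27559673 0.031     ]]
```

```bash
python3 - <<'E'
from h import *
cv2.imwrite("pics/w0.png",imaging.grab_frame("wrist"))
c=cam("scene");t=[.7,.1,0]
for n,p in(("b",(178,510)),("c",(236,562)),("a",(283,600))):
    s=least_squares(lambda v:(proj(c,[[v[0],v[1],0]])-(np.array(p)/2.857+[200,80])).ravel(),[.7,.1]);print(n,s.x)
E
python3 -m handwheel '[{"offset":[-33,0,0],"rot":[0,0,-1],"grip":1},{"offset":[-33,0,0],"rot":[0,0,-1],"grip":1},{"offset":[-34,0,0],"rot":[0,0,-1],"grip":1},{"offset":[-34,30,0],"rot":[0,0,0],"grip":1},{"offset":[0,35,-10],"rot":[0,0,0],"grip":1}]'
python3 -m handwheel '[{"offset":[0,38,-15],"rot":[0,0,0],"grip":1},{"offset":[0,38,-15],"rot":[0,0,0],"grip":1},{"offset":[0,38,-15],"rot":[0,0,0],"grip":1},{"offset":[0,38,-15],"rot":[0,0,0],"grip":1},{"offset":[0,30,0],"rot":[0,0,0],"grip":1}]'
python3 -m handwheel '[{"offset":[0,12,0],"rot":[0,0,0],"grip":1},{"offset":[0,0,0],"rot":[0,0,0],"grip":1}]'
python3 - <<'E'
from h import *
cv2.imwrite("pics/w1.png",imaging.grab_frame("wrist"))
E
```

```text
b [0.74491504 0.0701943 ]
c [0.74186239 0.16219131]
a [0.73670657 0.22732395]
time: 0.97
ee_pos: [0.5394, 0.0592, 0.2057]
eef_rot: [0.0, 0.728, 0.686, -0.001]
wrist_force: [0.6, 0.0, -0.3]
grip_width: 0.0852
grasp_force: 0.0
time: 1.38
ee_pos: [0.5418, 0.2476, 0.1412]
eef_rot: [-0.001, 0.725, 0.689, -0.001]
wrist_force: [-0.3, -0.3, -0.3]
grip_width: 0.0851
grasp_force: 0.0
time: 1.55
ee_pos: [0.5429, 0.2611, 0.1436]
eef_rot: [-0.001, 0.723, 0.69, 0.001]
wrist_force: [0.6, 0.3, 1.3]
grip_width: 0.0854
grasp_force: 0.0
```

View pics/w1.png

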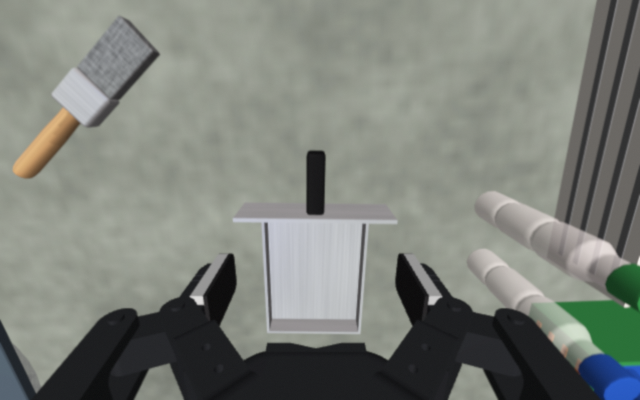

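View pics/w0.png

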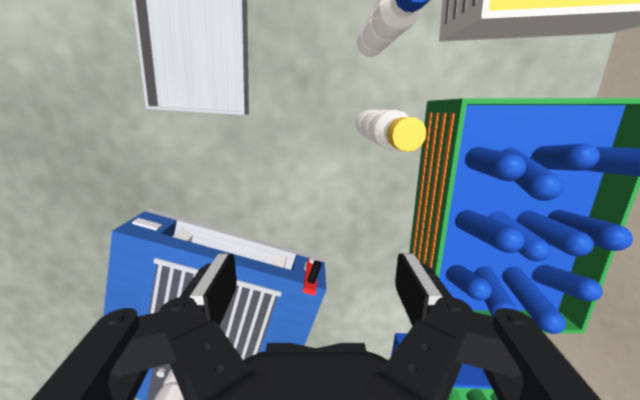

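w1 shows the tray square to the gripper. The handle is at (316,150–213), the plate's top edge runs (233–397, ~220) and the far rim runs (265–362, ~331). w0 shows the machine's front edge from (112,231) to (325,290), with the catch at (312,275). I'll refine both fits.

Run:
```python
from h import *
cm=cam("wrist")
t,res=fit([(cm,[[-146,9,44],[-146,-9,44],[-84,80,52],[-84,-80,52],[80,58,25],[80,-58,25]],[[325,151],[307,151],[397,221],[233,221],[362,331],[267,331]])],[.536,.157,-1.625])
print(t,np.degrees(t[2]),res.round(1).tolist(),"handle",pose(t,[[-119,0,31],[-105,0,31]]));np.save("t.npy",t)
print(proj(cm,pose(t,[[-84,80,52],[-84,80,4],[-80,80,52],[-146,9,18]])).round(0).tolist())
a=cv2.imread("pics/w0.png")
cv2.imwrite("pics/c3.png",cv2.resize(a[190:310,95:345],(800,384),interpolation=2))
```

```text
[ 0.53751627  0.15356728 -1.6273888 ] -93.24250988697916 [[0.5, 0.6], [-1.0, 0.5], [1.0, -3.2], [-0.5, -4.4], [-0.9, 1.3], [0.8, 0.7]] handle [[0.54424718 0.27237677 0.031     ]
 [0.54345531 0.25839918 0.031     ]]
[[398.0, 218.0], [386.0, 202.0], [398.0, 222.0], [325.0, 148.0]]
```

View pics/c3.png

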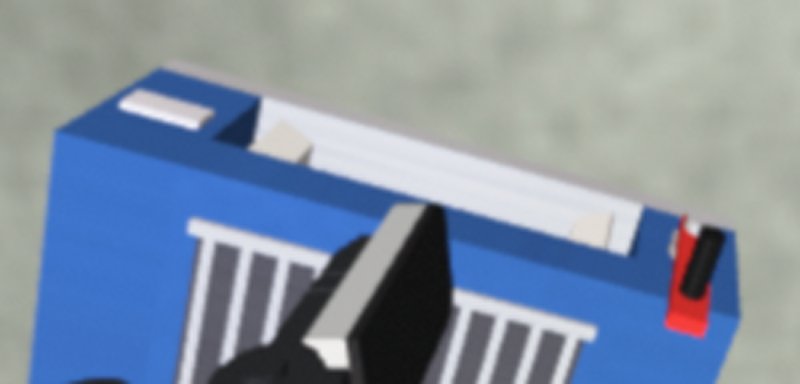

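```bash
cat > m.py <<'E'
from h import *
c=imaging.camera_info("wrist");T=np.eye(4);T[:3,:3]=R.from_quat([.7070982,.7071154,-4.4e-5,-4.8e-5]).as_matrix();T[:3,3]=[.674965,0,.213842]
M=np.linalg.inv(T@c["T_tool_cam"]);w=(c,M[:3,:3],M[:3,3])
c3=lambda a:np.array(a)/3.2+[95,190]-.35
sc,si=cam("scene"),cam("side")
c1=lambda a:np.array(a)/2.857+[200,80]-.3
c2=lambda a:np.array(a)/2+[200,30]-.25
W=(w,[[-130,-130,80],[-130,130,80],[-130,-86,15],[-130,86,15],[-130,-86,58],[-130,86,58]],c3([[55,130],[740,318],[260,97],[642,205],[215,140],[628,257]]))
S=[(sc,[[-130,130,80],[-130,-130,80],[130,130,80],[130,-130,80]],c1([[120,322],[349,278],[67,210],[276,169]])),
 (si,[[-130,-130,80],[130,-130,80]],c2([[319,350],[418,282]]))]
E
python3 - <<'E'
from m import *
for n,o in(("w",[W]),("s",S),("all",[W]+S)):
    v,res=fit(o,[.52,-.21,-1.88]);print(n,v,np.degrees(v[2]),res.round(1).tolist())
    if n!="s":
        tips=[[-123,-74.5,15],[-116,-59.5,15],[-123,74.5,15],[-116,59.5,15],[-130,-130,15],[-130,-130,0]]
        print(((proj(w,pose(v,tips))-[95,190]+.35)*3.2).round(0).tolist())
        k=c3([[282,120],[310,148],[610,212],[572,232]])
        f=lambda q:(proj(w,pose(v,np.array(tips[:4])+[0,q[0],0]))-k).ravel()
        s=least_squares(f,[0.]);print("c",s.x,s.fun.round(1))
np.save("m.npy",fit([W]+S,[.52,-.21,-1.88])[0])
E
python3 -m handwheel '[{"offset":[1,-3,-30],"rot":[0,0,0],"grip":0.2},{"offset":[0,0,-35],"rot":[0,0,0],"grip":0.2},{"offset":[0,0,-30],"rot":[0,0,0],"grip":0.2},{"offset":[0,0,-12],"rot":[0,0,0],"grip":0.2},{"offset":[0,0,0],"rot":[0,0,0],"grip":0.2}]'
```

```text
w [ 0.52444575 -0.21751108 -1.88099783] -107.7732371986086 [[-0.8, 0.2], [0.1, 0.4], [0.5, -0.1], [0.3, -0.0], [-2.0, -0.3], [2.3, 0.1]]
[[285.0, 118.0], [317.0, 142.0], [614.0, 211.0], [578.0, 215.0], [159.0, 68.0], [178.0, 56.0]]
c [-1.35405555] [ 0.1 -0.8  1.1 -2.2  0.4 -0.5  0.9 -5.5]
s [ 0.52445902 -0.21049367 -1.88747339] -108.14425920091928 [[-2.0, 2.1], [0.7, 0.2], [-0.6, -0.4], [-0.1, 0.0], [0.5, 0.6], [0.7, 0.1]]
all [ 0.52382294 -0.21695861 -1.88615331] -108.06862419460779 [[-0.8, -0.5], [-0.1, 0.6], [0.5, -0.6], [0.2, 0.0], [-2.0, -0.9], [2.2, 0.2], [-2.9, 1.1], [-0.5, -0.8], [-1.4, -1.2], [-1.1, -0.7], [1.5, -0.5], [1.4, -0.8]]
[[285.0, 117.0], [317.0, 140.0], [614.0, 211.0], [578.0, 215.0], [159.0, 65.0], [178.0, 54.0]]
c [-1.1661784] [ 0.2 -1.2  1.2 -2.6  0.4 -0.5  1.  -5.5]
time: 2.02
ee_pos: [0.5435, 0.2503, 0.0343]
eef_rot: [-0.0, 0.726, 0.687, -0.003]
wrist_force: [-1.0, -0.2, 0.4]
grip_width: 0.0512
grasp_force: 0.0
```

```bash
python3 -m handwheel '[{"offset":[0,6,-3],"rot":[0,0,0],"grip":0.2},{"offset":[0,0,0],"rot":[0,0,0],"grip":-0.3},{"offset":[0,0,0],"rot":[0,0,0],"grip":-1},{"offset":[0,0,0],"rot":[0,0,0],"grip":-1},{"offset":[0,0,0],"rot":[0,0,0],"grip":-1}]'
python3 -m handwheel '[{"offset":[0,0,0],"rot":[0,0,0],"grip":-1},{"offset":[0,0,0],"rot":[0,0,0],"grip":-1},{"offset":[0,0,0],"rot":[0,0,0],"grip":-1},{"offset":[0,0,0],"rot":[0,0,0],"grip":-1}]'
```

```text
time: 2.43
ee_pos: [0.5453, 0.2597, 0.0349]
eef_rot: [0.0, 0.725, 0.688, 0.001]
wrist_force: [0.8, 0.2, -0.0]
grip_width: 0.0027
grasp_force: 0.0
time: 2.77
ee_pos: [0.5448, 0.2596, 0.0339]
eef_rot: [0.0, 0.725, 0.688, 0.0]
wrist_force: [0.1, 0.9, 0.2]
grip_width: 0.0003
grasp_force: 0.0
```

Run:
```python
from h import *
a=imaging.grab_frame("wrist");b=imaging.grab_frame("side")
cv2.imwrite("pics/v1.png",np.hstack([cv2.resize(a[80:400,180:460],(420,480)),cv2.resize(b[180:320,220:330],(377,480),interpolation=2)]))
print(proj(cam("wrist"),[r.state()["ee_pos"]]),proj(cam("side"),[r.state()["ee_pos"]]))
```

```text
[[315.24394   240.5749527]] [[271.04419315 282.56832128]]
```

View pics/v1.png

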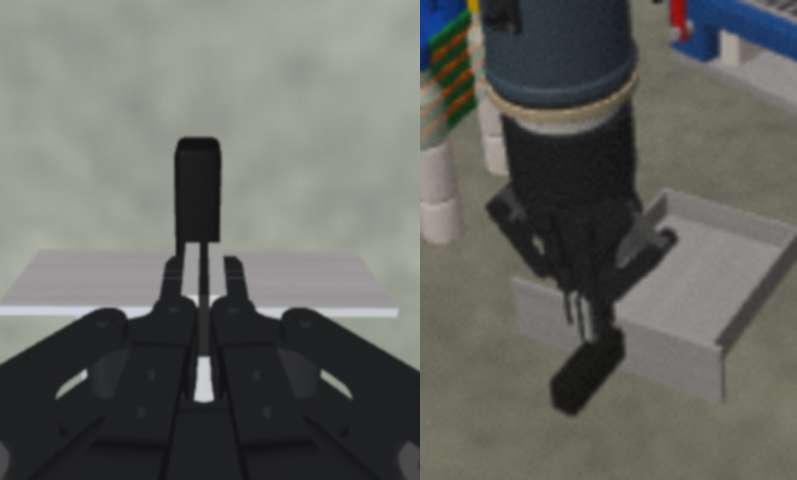

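Run:
```python
from h import *
s=r.state();print(r.finger_overhang,s["ee_pos"],s["grip_width"],s["grasp_force"],s["joint_positions"],s["joint_torque"])
p=s["ee_pos"];t=np.load("t.npy")
for dz in(0,-.017,.013):
    for n in("wrist","side"):print(dz,n,proj(cam(n),[p+[0,0,dz]]))
print(proj(cam("side"),pose(t,[[-146,0,44],[-84,0,44],[-105,0,44],[-84,80,52],[-84,-80,52]])))
print(proj(cam("wrist"),pose(t,[[-146,0,44],[-84,80,52],[-84,-80,52]])))
```

```text
0.017 [0.54471605 0.25954302 0.03384754] -0.0002877902381077804 0.0 [-0.52023051  0.67445143 -0.00339978  1.82326366  0.00353082  0.64403124
 -0.57804345] [ 5.99842169e-03 -7.41461563e+01  2.03182451e+00 -1.90199894e+01
  1.05762269e-02  3.62261599e-03  3.12546736e-04]
0 wrist [[315.24394   240.5749527]]
0 side [[271.04419315 282.56832128]]
-0.017 wrist [[315.30116356 229.46073672]]
-0.017 side [[271.70258242 288.16528224]]
0.013 wrist [[315.19256537 250.55312433]]
0.013 side [[270.53235079 278.20849119]]
[[261.00047536 291.05697689]
 [276.4487347  273.1222642 ]
 [271.39912529 278.9856874 ]
 [246.86611237 260.42007909]
 [307.65462354 281.12555901]]
[[313.32749993 183.67353574]
 [447.67513533 288.7861085 ]
 [178.35750441 287.55971773]]
```

The pictures show the tips closing just at the handle's top, so the grip closed above the handle. I'll open, go lower while watching the force, and close again.

```bash
python3 -m handwheel '[{"offset":[0,0,6],"rot":[0,0,0],"grip":0.1},{"offset":[0,0,0],"rot":[0,0,0],"grip":0.1},{"offset":[0,0,0],"rot":[0,0,0],"grip":0.1},{"offset":[0,0,0],"rot":[0,0,0],"grip":0.1},{"offset":[0,0,0],"rot":[0,0,0],"grip":0.1}]'
python3 -m handwheel '[{"offset":[0,0,-6],"rot":[0,0,0],"grip":0.1},{"offset":[0,0,-4],"rot":[0,0,0],"grip":0.1},{"offset":[0,0,-4],"rot":[0,0,0],"grip":0.1},{"offset":[0,0,0],"rot":[0,0,0],"grip":0.1},{"offset":[0,0,0],"rot":[0,0,0],"grip":0.1}]'
python3 - <<'E'
from h import *
a=imaging.grab_frame("wrist");b=imaging.grab_frame("side")
cv2.imwrite("pics/v2.png",np.hstack([cv2.resize(a[80:400,180:460],(420,480)),cv2.resize(b[180:320,220:330],(377,480),interpolation=2)]))
E
```

```text
time: 3.28
ee_pos: [0.5447, 0.2595, 0.0399]
eef_rot: [-0.0, 0.725, 0.688, -0.0]
wrist_force: [0.4, -0.1, 0.8]
grip_width: 0.0471
grasp_force: 0.0
time: 3.7
ee_pos: [0.5445, 0.2594, 0.0253]
eef_rot: [-0.0, 0.725, 0.688, -0.0]
wrist_force: [0.2, 0.0, -0.4]
grip_width: 0.0469
grasp_force: 0.0
```

View pics/v2.png

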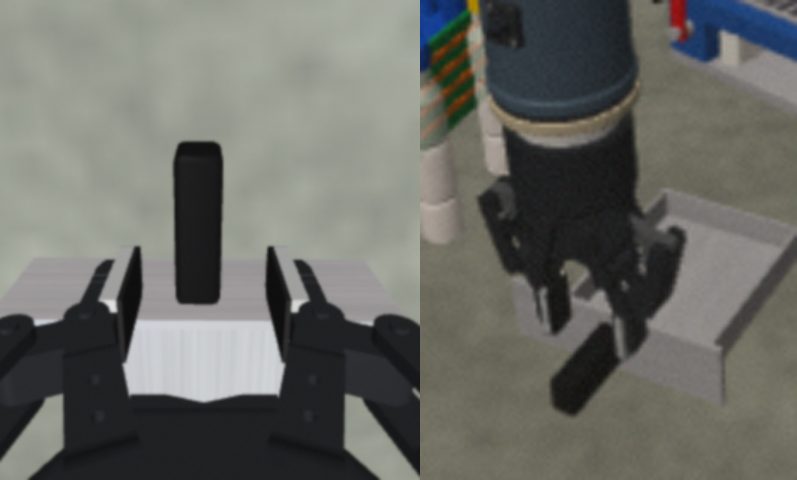

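v2 shows the open fingers straddling the handle close to the plate, with tips at crop (135,247) and (270,247). Closing now.

```bash
python3 -m handwheel '[{"offset":[0,0,0],"rot":[0,0,0],"grip":-1},{"offset":[0,0,0],"rot":[0,0,0],"grip":-1},{"offset":[0,0,0],"rot":[0,0,0],"grip":-1},{"offset":[0,0,0],"rot":[0,0,0],"grip":-1},{"offset":[0,0,0],"rot":[0,0,0],"grip":-1}]'
```

```text
time: 4.22
ee_pos: [0.5448, 0.2599, 0.0265]
eef_rot: [-0.0, 0.725, 0.688, 0.0]
wrist_force: [-1.9, 0.3, 6.4]
grip_width: 0.0001
grasp_force: 3.4
```

Contact with the handle's top at reported z 26 mm, plus the finger geometry in v2, show that the true tips sit about 18 mm behind the reported TCP rather than 17 ahead. I'll go about 30 mm lower, watching the force.

```bash
python3 -m handwheel '[{"offset":[0,0,5],"rot":[0,0,0],"grip":0.1},{"offset":[0,0,0],"rot":[0,0,0],"grip":0.1},{"offset":[0,0,0],"rot":[0,0,0],"grip":0.1},{"offset":[0,0,0],"rot":[0,0,0],"grip":0.1},{"offset":[0,0,0],"rot":[0,0,0],"grip":0.1}]'
python3 -m handwheel '[{"offset":[0,0,-5],"rot":[0,0,0],"grip":0.1},{"offset":[0,0,-6],"rot":[0,0,0],"grip":0.1},{"offset":[0,0,-6],"rot":[0,0,0],"grip":0.1},{"offset":[0,0,0],"rot":[0,0,0],"grip":0.1}]'
python3 -m handwheel '[{"offset":[0,0,-5],"rot":[0,0,0],"grip":0.1},{"offset":[0,0,-5],"rot":[0,0,0],"grip":0.1},{"offset":[0,0,0],"rot":[0,0,0],"grip":0.1}]'
python3 -m handwheel '[{"offset":[0,0,-4],"rot":[0,0,0],"grip":0.1},{"offset":[0,0,0],"rot":[0,0,0],"grip":0.1}]'
```

```text
time: 4.63
ee_pos: [0.5447, 0.2595, 0.0307]
eef_rot: [-0.0, 0.725, 0.688, -0.0]
wrist_force: [-0.4, 0.0, -0.2]
grip_width: 0.0472
grasp_force: 0.0
time: 4.97
ee_pos: [0.5438, 0.2591, 0.0122]
eef_rot: [-0.0, 0.725, 0.688, -0.001]
wrist_force: [-1.0, -0.8, 0.0]
grip_width: 0.0471
grasp_force: 0.0
time: 5.22
ee_pos: [0.5442, 0.2593, 0.0028]
eef_rot: [-0.0, 0.725, 0.688, -0.001]
wrist_force: [-0.2, -0.2, 0.3]
grip_width: 0.0473
grasp_force: 0.0
time: 5.38
ee_pos: [0.5445, 0.2595, -0.0007]
eef_rot: [-0.0, 0.725, 0.688, -0.0]
wrist_force: [0.4, 0.2, 0.2]
grip_width: 0.0469
grasp_force: 0.0
```

```bash
python3 -m handwheel '[{"offset":[0,0,-5],"rot":[0,0,0],"grip":0.1},{"offset":[0,0,0],"rot":[0,0,0],"grip":-1},{"offset":[0,0,0],"rot":[0,0,0],"grip":-1},{"offset":[0,0,0],"rot":[0,0,0],"grip":-1},{"offset":[0,0,0],"rot":[0,0,0],"grip":-1}]'
python3 -m handwheel '[{"offset":[0,0,0],"rot":[0,0,0],"grip":-1},{"offset":[0,0,0],"rot":[0,0,0],"grip":-1}]'
```

```text
time: 5.8
ee_pos: [0.5448, 0.2596, -0.005]
eef_rot: [0.0, 0.725, 0.688, 0.0]
wrist_force: [0.4, -0.3, -1.1]
grip_width: 0.0174
grasp_force: 58.4
time: 5.97
ee_pos: [0.5448, 0.2596, -0.005]
eef_rot: [0.0, 0.725, 0.688, 0.0]
wrist_force: [0.4, 0.1, -1.2]
grip_width: 0.0169
grasp_force: 58.5
```

```bash
python3 -m handwheel '[{"offset":[0,0,5],"rot":[0,0,0],"grip":-1},{"offset":[0,0,15],"rot":[0,0,0],"grip":-1},{"offset":[0,0,20],"rot":[0,0,0],"grip":-1},{"offset":[0,0,10],"rot":[0,0,0],"grip":-1},{"offset":[0,0,0],"rot":[0,0,0],"grip":-1}]'
python3 -m handwheel '[{"offset":[16,-30,0],"rot":[0,0,-3],"grip":-1},{"offset":[16,-32,0],"rot":[0,0,-3],"grip":-1},{"offset":[17,-32,0],"rot":[0,0,-3],"grip":-1},{"offset":[17,-32,0],"rot":[0,0,-3],"grip":-1},{"offset":[16,-31,0],"rot":[0,0,-3],"grip":-1}]'
python3 -m handwheel '[{"offset":[0,0,0],"rot":[0,0,0],"grip":-1},{"offset":[0,0,0],"rot":[0,0,0],"grip":-1},{"offset":[0,0,0],"rot":[0,0,0],"grip":-1}]'
python3 - <<'E'
from h import *
s=r.state();print(s["ee_pos"],s["eef_rot"],s["wrist_force"],s["ft_torque"])
a=imaging.grab_frame("wrist");b=imaging.grab_frame("side")
cv2.imwrite("pics/v3w.png",a);cv2.imwrite("pics/v3s.png",b)
np.save("s3.npy",np.r_[s["ee_pos"],s["eef_rot"]])
cv2.imwrite("pics/v3.png",np.vstack([cv2.resize(a[190:400,140:500],(700,408))[:300],cv2.resize(b[140:284,230:410],(700,560),interpolation=2)[:300]]))
E
```

```text
time: 6.38
ee_pos: [0.5462, 0.2602, 0.0473]
eef_rot: [0.001, 0.725, 0.688, 0.002]
wrist_force: [0.5, -0.1, -3.2]
grip_width: 0.017
grasp_force: 58.6
time: 6.8
ee_pos: [0.6271, 0.1006, 0.0441]
eef_rot: [-0.0, 0.81, 0.587, -0.0]
wrist_force: [1.5, -0.5, -2.5]
grip_width: 0.0171
grasp_force: 58.5
time: 7.05
ee_pos: [0.6261, 0.1029, 0.044]
eef_rot: [-0.001, 0.809, 0.588, -0.0]
wrist_force: [0.0, 0.2, -2.7]
grip_width: 0.017
grasp_force: 58.9
[0.62607118 0.10291861 0.04400758] [-5.96705481e-04  8.08980208e-01  5.87835398e-01 -4.59910088e-04] [ 0.01154916  0.15711507 -2.70147222] [ 0.29300364 -0.06552358 -0.06044955]
```

View pics/v3.png

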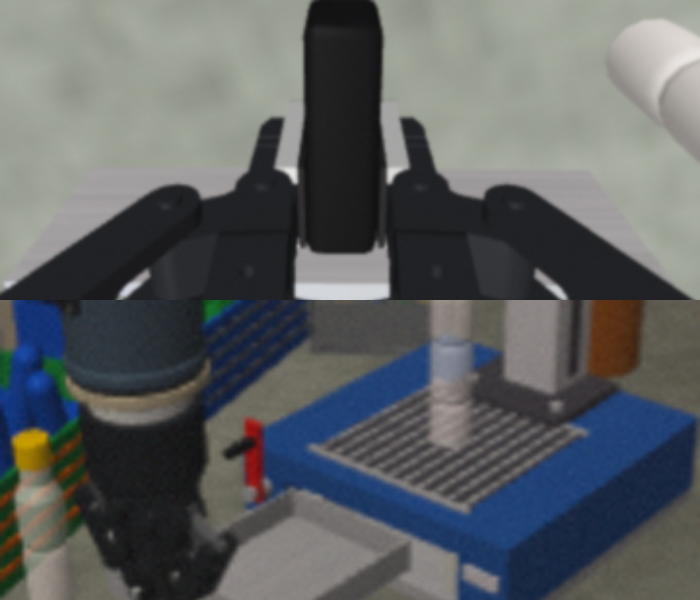

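v3 shows the tray held fairly level in front of the mouth. The nose rim corners are at crop (290,490) and (410,543), and the catch is upright and clear. I'll check the droop numerically.

Run:
```python
from h import *
s=np.load("s3.npy");si=cam("side");m=np.load("m.npy")
yaw=2*np.arctan2(s[5],s[4])-np.pi;print("tray yaw",np.degrees(yaw),"machine",np.degrees(m[2]))
k=np.array([[290,490],[410,543]])-[0,300];k=k/3.889+[230,140]
def pts(d,P=[[80,58,25],[80,-58,25]]):
    P=np.array(P,float)-[-106,0,31];c,q=np.cos(d[0]),np.sin(d[0])
    P=np.c_[c*P[:,0]+q*P[:,2],P[:,1],-q*P[:,0]+c*P[:,2]]+[0,0,36]
    return pose([s[0],s[1],yaw],P,s[2])
for d in(0,3,6):print(d,proj(si,pts([np.radians(d)])).round(1).tolist())
f=least_squares(lambda d:(proj(si,pts(d))-k).ravel(),[0.]);print("droop deg",np.degrees(f.x),f.fun)
print("obs",k)
w=pose([0,0,-m[2]],[(s[:3]-[m[0],m[1],0])*1000]);print("TCP in machine",w)
```

```text
tray yaw -107.99287343613604 machine -108.06862419460779
0 [[305.5, 187.2], [336.0, 200.4]]
3 [[305.5, 190.1], [335.9, 203.4]]
6 [[305.4, 193.1], [335.6, 206.5]]
droop deg [1.92864984] [ 0.92110947  0.19338852  0.50172877 -0.15600817]
obs [[304.56929802 188.85574698]
 [335.42555927 202.48392903]]
TCP in machine [[-0.3358156  -0.00200586  0.04400758]]
```

```bash
python3 -m handwheel '[{"offset":[0,0,-8],"rot":[-0.7,0.2,0],"grip":-1},{"offset":[0,0,-8],"rot":[-0.7,0.2,0],"grip":-1},{"offset":[0,0,-7],"rot":[0,0,0],"grip":-1},{"offset":[0,0,-5],"rot":[0,0,0],"grip":-1},{"offset":[0,0,0],"rot":[0,0,0],"grip":-1}]'
python3 -m handwheel '[{"offset":[-1.2,-3.8,0],"rot":[0,0,0],"grip":-1},{"offset":[-1.2,-3.8,0],"rot":[0,0,0],"grip":-1},{"offset":[-1.2,-3.8,0],"rot":[0,0,0],"grip":-1},{"offset":[-1.2,-3.8,0],"rot":[0,0,0],"grip":-1},{"offset":[0,0,0],"rot":[0,0,0],"grip":-1}]'
python3 -m handwheel '[{"offset":[-0.6,-1.9,0],"rot":[0,0,0],"grip":-1},{"offset":[-0.6,-1.9,0],"rot":[0,0,0],"grip":-1},{"offset":[-0.6,-1.9,0],"rot":[0,0,0],"grip":-1},{"offset":[0,0,0],"rot":[0,0,0],"grip":-1},{"offset":[0,0,0],"rot":[0,0,0],"grip":-1}]'
```

```text
time: 7.57
ee_pos: [0.6256, 0.1029, 0.0151]
eef_rot: [0.007, 0.809, 0.588, -0.011]
wrist_force: [-1.3, -0.9, -2.8]
grip_width: 0.0175
grasp_force: 58.9
time: 7.98
ee_pos: [0.6218, 0.0856, 0.0173]
eef_rot: [0.008, 0.809, 0.587, -0.01]
wrist_force: [-0.3, -0.4, -3.9]
grip_width: 0.0174
grasp_force: 58.9
time: 8.4
ee_pos: [0.6202, 0.0816, 0.0169]
eef_rot: [0.008, 0.809, 0.588, -0.01]
wrist_force: [1.1, 0.6, -2.2]
grip_width: 0.0169
grasp_force: 58.9
```

```bash
cat > st.py <<'E'
from h import *
m=np.load("m.npy");s=r.state();q=s["eef_rot"]
inv=lambda v:pose([0,0,-m[2]],[np.asarray(v)*1000])[0]
p=inv(s["ee_pos"]-[m[0],m[1],0])*1000
print("t",round(s["time"],2),"TCPmach mm",p.round(1),"nose in",round(p[0]+106+80+130,1),"F mach",inv(s["wrist_force"]).round(1),"T mach",inv(s["ft_torque"]).round(2),"yaw err",round(np.degrees(2*np.arctan2(q[2],q[1])-np.pi-m[2]),2),"w",s["grip_width"].round(4),s["grasp_force"].round(0))
E
python3 -m handwheel '[{"offset":[-0.6,-1.9,0],"rot":[0,0,0],"grip":-1},{"offset":[-0.6,-1.9,0],"rot":[0,0,0],"grip":-1},{"offset":[0,0,0],"rot":[0,0,0],"grip":-1}]' >/dev/null; python3 st.py
python3 -m handwheel '[{"offset":[-0.6,-1.9,0],"rot":[0,0,0],"grip":-1},{"offset":[0,0,0],"rot":[0,0,0],"grip":-1},{"offset":[0,0,0],"rot":[0,0,0],"grip":-1}]' >/dev/null; python3 st.py
```

```text
Traceback (most recent call last):
  File "st.py", line 5, in <module>
    print("t",round(s["time"],2),"TCPmach mm",p.round(1),"nose in",round(p[0]+106+80+130,1),"F mach",inv(s["wrist_force"]).round(1),"T mach",inv(s["ft_torque"]).round(2),"yaw err",round(np.degrees(2*np.arctan2(q[2],q[1])-np.pi-m[2]),2),"w",s["grip_width"].round(4),s["grasp_force"].round(0))
                                                                                                                                                                                                                                                ^^^^^^^^^^^^^^^^^^^^^
AttributeError: 'float' object has no attribute 'round'
Traceback (most recent call last):
  File "st.py", line 5, in <module>
    print("t",round(s["time"],2),"TCPmach mm",p.round(1),"nose in",round(p[0]+106+80+130,1),"F mach",inv(s["wrist_force"]).round(1),"T mach",inv(s["ft_torque"]).round(2),"yaw err",round(np.degrees(2*np.arctan2(q[2],q[1])-np.pi-m[2]),2),"w",s["grip_width"].round(4),s["grasp_force"].round(0))
                                                                                                                                                                                                                                                ^^^^^^^^^^^^^^^^^^^^^
AttributeError: 'float' object has no attribute 'round'
```

```bash
sed -i 's/s\["grip_width"\].round(4),s\["grasp_force"\].round(0)/round(s["grip_width"],4),round(s["grasp_force"])/' st.py; python3 st.py
```

```text
t 8.9 TCPmach mm [-307.6   -1.    16.9] nose in 8.4 F mach [-0.1  0.3 -3.4] T mach [-0.    0.24 -0.04] yaw err 0.06 w 0.0172 59
```

```bash
python3 -m handwheel '[{"offset":[-0.5,-1.4,0],"rot":[0,0,0],"grip":-1},{"offset":[0,0,0],"rot":[0,0,0],"grip":-1},{"offset":[-0.5,-1.4,0],"rot":[0,0,0],"grip":-1},{"offset":[0,0,0],"rot":[0,0,0],"grip":-1}]' >/dev/null; python3 st.py
python3 -m handwheel '[{"offset":[-0.3,-1,0],"rot":[0,0,0],"grip":-1},{"offset":[0,0,0],"rot":[0,0,0],"grip":-1}]'  >/dev/null; python3 st.py
python3 -m handwheel '[{"offset":[-0.3,-1,0],"rot":[0,0,0],"grip":-1},{"offset":[0,0,0],"rot":[0,0,0],"grip":-1}]'  >/dev/null; python3 st.py
```

```text
t 9.23 TCPmach mm [-304.5   -1.1   16.9] nose in 11.5 F mach [ 0.1 -0.5 -2.4] T mach [ 0.    0.26 -0.06] yaw err 0.05 w 0.0173 59
t 9.4 TCPmach mm [-303.5   -1.    16.9] nose in 12.5 F mach [ 0.3 -0.5 -2.4] T mach [-0.01  0.26 -0.  ] yaw err 0.06 w 0.0172 59
t 9.57 TCPmach mm [-302.5   -1.    16.9] nose in 13.5 F mach [ 0.5  0.1 -2.9] T mach [-0.02  0.26  0.03] yaw err 0.06 w 0.0173 59
```

```bash
for i in 1; do python3 -m handwheel '[{"offset":[-0.3,-1,0],"rot":[0,0,0],"grip":-1},{"offset":[0,0,0],"rot":[0,0,0],"grip":-1}]' >/dev/null; python3 st.py;
python3 -m handwheel '[{"offset":[-0.3,-1,0],"rot":[0,0,0],"grip":-1},{"offset":[0,0,0],"rot":[0,0,0],"grip":-1}]'  >/dev/null; python3 st.py
python3 -m handwheel '[{"offset":[-0.3,-1,0],"rot":[0,0,0],"grip":-1},{"offset":[0,0,0],"rot":[0,0,0],"grip":-1}]'  >/dev/null; python3 st.py;done
```

```text
t 9.73 TCPmach mm [-301.5   -1.    16.9] nose in 14.5 F mach [ 0.1  0.2 -2.1] T mach [ 0.    0.3  -0.01] yaw err 0.06 w 0.0172 59
t 9.9 TCPmach mm [-300.4   -1.    16.9] nose in 15.6 F mach [ 0.2 -0.  -2.7] T mach [-0.02  0.25  0.01] yaw err 0.06 w 0.0171 59
t 10.07 TCPmach mm [-299.4   -0.9   16.9] nose in 16.6 F mach [ 0.6  0.9 -3.4] T mach [-0.06  0.21  0.  ] yaw err 0.06 w 0.0175 59
```

```bash
python3 -m handwheel '[{"offset":[-0.3,-1,0],"rot":[0,0,0],"grip":-1},{"offset":[0,0,0],"rot":[0,0,0],"grip":-1}]' >/dev/null; python3 st.py;
python3 -m handwheel '[{"offset":[-0.3,-1,0],"rot":[0,0,0],"grip":-1},{"offset":[0,0,0],"rot":[0,0,0],"grip":-1}]'  >/dev/null; python3 st.py
python3 -m handwheel '[{"offset":[-0.3,-1,0],"rot":[0,0,0],"grip":-1},{"offset":[0,0,0],"rot":[0,0,0],"grip":-1}]'  >/dev/null; python3 st.py
python3 -m handwheel '[{"offset":[-0.3,-1,0],"rot":[0,0,0],"grip":-1},{"offset":[0,0,0],"rot":[0,0,0],"grip":-1}]'  >/dev/null; python3 st.py
```

```text
t 10.23 TCPmach mm [-298.3   -0.9   16.9] nose in 17.7 F mach [-0.5  1.2 -3.5] T mach [0.03 0.22 0.  ] yaw err 0.06 w 0.0177 59
t 10.4 TCPmach mm [-297.2   -0.9   16.9] nose in 18.8 F mach [-0.4 -0.7 -2.5] T mach [0.03 0.24 0.02] yaw err 0.06 w 0.0172 59
t 10.57 TCPmach mm [-296.2   -0.8   16.9] nose in 19.8 F mach [-1.  -0.5 -2.7] T mach [-0.03  0.24 -0.02] yaw err 0.06 w 0.0174 59
t 10.73 TCPmach mm [-295.2   -0.8   16.9] nose in 20.8 F mach [-0.3 -0.3 -3.3] T mach [-0.07  0.2  -0.  ] yaw err 0.06 w 0.0171 59
```

In between the rails by the numbers. I'll feel to both sides to find the true middle.

```bash
python3 -m handwheel '[{"offset":[1,-0.3,0],"rot":[0,0,0],"grip":-1},{"offset":[0,0,0],"rot":[0,0,0],"grip":-1},{"offset":[0,0,0],"rot":[0,0,0],"grip":-1}]' >/dev/null; python3 st.py;
python3 -m handwheel '[{"offset":[1,-0.3,0],"rot":[0,0,0],"grip":-1},{"offset":[0,0,0],"rot":[0,0,0],"grip":-1},{"offset":[0,0,0],"rot":[0,0,0],"grip":-1}]'  >/dev/null; python3 st.py
python3 -m handwheel '[{"offset":[-1.5,0.5,0],"rot":[0,0,0],"grip":-1},{"offset":[-1.5,0.5,0],"rot":[0,0,0],"grip":-1},{"offset":[0,0,0],"rot":[0,0,0],"grip":-1},{"offset":[0,0,0],"rot":[0,0,0],"grip":-1}]'  >/dev/null; python3 st.py
python3 -m handwheel '[{"offset":[-1,0.3,0],"rot":[0,0,0],"grip":-1},{"offset":[0,0,0],"rot":[0,0,0],"grip":-1},{"offset":[0,0,0],"rot":[0,0,0],"grip":-1}]'  >/dev/null; python3 st.py
```

```text
t 10.98 TCPmach mm [-295.6    0.3   16.9] nose in 20.4 F mach [-0.1 -0.1 -2.9] T mach [ 0.03  0.22 -0.01] yaw err 0.07 w 0.0169 59
t 11.23 TCPmach mm [-295.5    1.3   16.9] nose in 20.5 F mach [ 0.1 -0.1 -3.7] T mach [0.06 0.22 0.02] yaw err 0.06 w 0.0172 59
t 11.57 TCPmach mm [-295.5   -1.8   17. ] nose in 20.5 F mach [-0.2  0.8 -3.2] T mach [0.23 0.33 0.22] yaw err 0.08 w 0.0175 59
t 11.82 TCPmach mm [-295.7   -2.4   17.1] nose in 20.3 F mach [ 0.   3.8 -2.3] T mach [0.64 0.48 0.51] yaw err 0.09 w 0.0174 59
```

The −y rail was felt at y ≈ −1.6, and it was still free at +1.3, so the middle is at about 0. I'll centre there and slide in.

```bash
python3 -m handwheel '[{"offset":[1.2,-0.4,0],"rot":[0,0,0],"grip":-1},{"offset":[1.2,-0.4,0],"rot":[0,0,0],"grip":-1},{"offset":[0,0,0],"rot":[0,0,0],"grip":-1}]' >/dev/null; python3 st.py;
python3 -m handwheel '[{"offset":[-0.6,-1.9,0],"rot":[0,0,0],"grip":-1},{"offset":[-0.6,-1.9,0],"rot":[0,0,0],"grip":-1},{"offset":[-0.6,-1.9,0],"rot":[0,0,0],"grip":-1},{"offset":[-0.6,-1.9,0],"rot":[0,0,0],"grip":-1}]'  >/dev/null; python3 st.py
python3 -m handwheel '[{"offset":[-0.6,-1.9,0],"rot":[0,0,0],"grip":-1},{"offset":[-0.6,-1.9,0],"rot":[0,0,0],"grip":-1},{"offset":[-0.6,-1.9,0],"rot":[0,0,0],"grip":-1},{"offset":[-0.6,-1.9,0],"rot":[0,0,0],"grip":-1}]'  >/dev/null; python3 st.py
```

```text
t 12.07 TCPmach mm [-295.2   -0.7   16.7] nose in 20.8 F mach [-0.3  0.6 -3.1] T mach [-0.05  0.23 -0.01] yaw err 0.03 w 0.0171 59
t 12.4 TCPmach mm [-287.1   -0.5   16.9] nose in 28.9 F mach [ 0.5 -0.4 -3.4] T mach [-0.02  0.22 -0.05] yaw err 0.05 w 0.0174 59
t 12.73 TCPmach mm [-279.3   -0.3   16.9] nose in 36.7 F mach [ 0.2 -0.2 -3.5] T mach [ 0.    0.24 -0.01] yaw err 0.06 w 0.0169 59
```

```bash
python3 -m handwheel '[{"offset":[-0.9,-2.9,0],"rot":[0,0,0],"grip":-1},{"offset":[-0.9,-2.9,0],"rot":[0,0,0],"grip":-1},{"offset":[-0.9,-2.9,0],"rot":[0,0,0],"grip":-1},{"offset":[-0.9,-2.9,0],"rot":[0,0,0],"grip":-1}]'  >/dev/null; python3 st.py
python3 -m handwheel '[{"offset":[-0.9,-2.9,0],"rot":[0,0,0],"grip":-1},{"offset":[-0.9,-2.9,0],"rot":[0,0,0],"grip":-1},{"offset":[-0.9,-2.9,0],"rot":[0,0,0],"grip":-1},{"offset":[-0.9,-2.9,0],"rot":[0,0,0],"grip":-1}]'  >/dev/null; python3 st.py
```

```text
t 13.07 TCPmach mm [-2.67e+02 -1.00e-01  1.69e+01] nose in 49.0 F mach [ 0.2  0.3 -2.6] T mach [-0.    0.27  0.02] yaw err 0.06 w 0.017 59
t 13.4 TCPmach mm [-2.549e+02  1.000e-01  1.690e+01] nose in 61.1 F mach [-0.6  0.7 -3.1] T mach [-0.03  0.25  0.04] yaw err 0.07 w 0.0171 59
```

```bash
python3 -m handwheel '[{"offset":[-0.9,-2.9,0],"rot":[0,0,0],"grip":-1},{"offset":[-0.9,-2.9,0],"rot":[0,0,0],"grip":-1},{"offset":[-0.9,-2.9,0],"rot":[0,0,0],"grip":-1},{"offset":[0,0,0],"rot":[0,0,0],"grip":-1}]'  >/dev/null; python3 st.py
```

```text
t 13.73 TCPmach mm [-245.1    0.3   16.9] nose in 70.9 F mach [-0.  -0.2 -2.5] T mach [-0.04  0.21 -0.  ] yaw err 0.01 w 0.0169 59
```

```bash
python3 -m handwheel '[{"offset":[-1,-2.8,0],"rot":[0,0,0],"grip":-1},{"offset":[-1,-2.8,0],"rot":[0,0,0],"grip":-1},{"offset":[-1,-2.9,0],"rot":[0,0,0],"grip":-1},{"offset":[-0.9,-2.9,0],"rot":[0,0,0],"grip":-1}]'  >/dev/null; python3 st.py
python3 -m handwheel '[{"offset":[-1,-2.9,0],"rot":[0,0,0],"grip":-1},{"offset":[-0.9,-2.9,0],"rot":[0,0,0],"grip":-1},{"offset":[-1,-2.9,0],"rot":[0,0,0],"grip":-1},{"offset":[-0.9,-2.9,0],"rot":[0,0,0],"grip":-1}]'  >/dev/null; python3 st.py
```

```text
t 14.07 TCPmach mm [-233.8   -0.    16.9] nose in 82.2 F mach [ 0.3  0.2 -2. ] T mach [0.03 0.26 0.01] yaw err 0.07 w 0.0171 59
t 14.4 TCPmach mm [-221.5    0.    16.9] nose in 94.5 F mach [ 0.3  0.9 -2.8] T mach [-0.03  0.27  0.05] yaw err 0.07 w 0.0171 59
```

```bash
python3 -m handwheel '[{"offset":[-1,-2.9,0],"rot":[0,0,0],"grip":-1},{"offset":[-0.9,-2.9,0],"rot":[0,0,0],"grip":-1},{"offset":[-1,-2.9,0],"rot":[0,0,0],"grip":-1},{"offset":[-0.9,-2.9,0],"rot":[0,0,0],"grip":-1}]'  >/dev/null; python3 st.py
python3 -m handwheel '[{"offset":[-1,-2.9,0],"rot":[0,0,0],"grip":-1},{"offset":[-0.9,-2.9,0],"rot":[0,0,0],"grip":-1},{"offset":[-1,-2.9,0],"rot":[0,0,0],"grip":-1},{"offset":[0,0,0],"rot":[0,0,0],"grip":-1}]'  >/dev/null; python3 st.py
```

```text
t 14.73 TCPmach mm [-209.3   -0.    16.9] nose in 106.7 F mach [ 0.4  0.7 -2.9] T mach [ 0.01  0.27 -0.03] yaw err 0.07 w 0.0171 59
t 15.07 TCPmach mm [-199.5   -0.    16.9] nose in 116.5 F mach [-0.3  0.5 -2.8] T mach [-0.01  0.22 -0.  ] yaw err 0.02 w 0.0175 59
```

```bash
python3 -m handwheel '[{"offset":[-1,-2.9,0],"rot":[0,0,0],"grip":-1},{"offset":[-0.9,-2.9,0],"rot":[0,0,0],"grip":-1},{"offset":[-1,-2.9,0],"rot":[0,0,0],"grip":-1},{"offset":[-0.9,-2.9,0],"rot":[0,0,0],"grip":-1}]'  >/dev/null; python3 st.py
python3 -m handwheel '[{"offset":[-1,-2.9,0],"rot":[0,0,0],"grip":-1},{"offset":[-0.9,-2.9,0],"rot":[0,0,0],"grip":-1},{"offset":[-1,-2.9,0],"rot":[0,0,0],"grip":-1},{"offset":[-0.9,-2.9,0],"rot":[0,0,0],"grip":-1},{"offset":[0,0,0],"rot":[0,0,0],"grip":-1}]'  >/dev/null; python3 st.py
python3 -m handwheel '[{"offset":[0,0,-1.5],"rot":[0,0,0],"grip":-1},{"offset":[0,0,-1.5],"rot":[0,0,0],"grip":-1},{"offset":[0,0,0],"rot":[0,0,0],"grip":-1}]'  >/dev/null; python3 st.py
python3 -m handwheel '[{"offset":[0,0,-1],"rot":[0,0,0],"grip":-1},{"offset":[0,0,0],"rot":[0,0,0],"grip":-1}]'  >/dev/null; python3 st.py
```

```text
t 15.4 TCPmach mm [-1.879e+02 -1.000e-01  1.690e+01] nose in 128.1 F mach [-0.6  0.8 -2.6] T mach [-0.03  0.25 -0.01] yaw err 0.07 w 0.0174 59
t 15.82 TCPmach mm [-1.751e+02 -1.000e-01  1.690e+01] nose in 140.9 F mach [ 0.3  0.3 -2.9] T mach [-0.03  0.23 -0.  ] yaw err 0.02 w 0.0169 59
t 16.07 TCPmach mm [-176.3   -0.3   13.5] nose in 139.7 F mach [-0.2 -0.3 -3.3] T mach [-0.06  0.26 -0.03] yaw err 0.09 w 0.0174 59
t 16.23 TCPmach mm [-176.3   -0.2   12.7] nose in 139.7 F mach [ 0.2 -0.2 -3.2] T mach [-0.03  0.26  0.01] yaw err 0.09 w 0.0168 59
```

```bash
python3 -m handwheel '[{"offset":[0,0,-1],"rot":[0,0,0],"grip":-1},{"offset":[0,0,0],"rot":[0,0,0],"grip":-1}]'  >/dev/null; python3 st.py
python3 -m handwheel '[{"offset":[0,0,-0.7],"rot":[0,0,0],"grip":-1},{"offset":[0,0,0],"rot":[0,0,0],"grip":-1}]'  >/dev/null; python3 st.py
```

```text
t 16.4 TCPmach mm [-176.2   -0.2   11.7] nose in 139.8 F mach [ 0.1  1.  -3.6] T mach [0.03 0.3  0.03] yaw err 0.08 w 0.017 59
t 16.57 TCPmach mm [-1.761e+02 -1.000e-01  1.110e+01] nose in 139.9 F mach [ 1.2 -0.9 -2.5] T mach [-0.05  0.21 -0.  ] yaw err 0.07 w 0.017 59
```

```bash
python3 -m handwheel '[{"offset":[0,0,-0.7],"rot":[0,0,0],"grip":-1},{"offset":[0,0,0],"rot":[0,0,0],"grip":-1}]'  >/dev/null; python3 st.py
```

```text
t 16.73 TCPmach mm [-1.761e+02 -1.000e-01  1.040e+01] nose in 139.9 F mach [-0.6 -0.5 -3.7] T mach [-0.01  0.25 -0.01] yaw err 0.07 w 0.0174 59
```

```bash
python3 -m handwheel '[{"offset":[0,0,-0.6],"rot":[0,0,0],"grip":-1},{"offset":[0,0,0],"rot":[0,0,0],"grip":-1}]'  >/dev/null; python3 st.py
python3 -m handwheel '[{"offset":[0,0,-0.6],"rot":[0,0,0],"grip":-1},{"offset":[0,0,0],"rot":[0,0,0],"grip":-1}]'  >/dev/null; python3 st.py
```

```text
t 16.9 TCPmach mm [-1.761e+02 -1.000e-01  9.800e+00] nose in 139.9 F mach [ 0.7  1.  -2.5] T mach [-0.01  0.26 -0.03] yaw err 0.07 w 0.0172 59
t 17.07 TCPmach mm [-1.761e+02 -1.000e-01  9.200e+00] nose in 139.9 F mach [ 0.2  0.1 -3.5] T mach [-0.04  0.28  0.02] yaw err 0.07 w 0.0172 59
```

```bash
python3 -m handwheel '[{"offset":[-0.6,-1.9,0],"rot":[0,0,0],"grip":-1},{"offset":[-0.6,-1.9,0],"rot":[0,0,0],"grip":-1},{"offset":[-0.6,-1.9,0],"rot":[0,0,0],"grip":-1},{"offset":[-0.6,-1.9,0],"rot":[0,0,0],"grip":-1},{"offset":[0,0,0],"rot":[0,0,0],"grip":-1}]'  >/dev/null; python3 st.py
python3 -m handwheel '[{"offset":[-0.6,-1.9,0],"rot":[0,0,0],"grip":-1},{"offset":[-0.6,-1.9,-0.5],"rot":[0,0,0],"grip":-1},{"offset":[0,0,0],"rot":[0,0,0],"grip":-1},{"offset":[-0.3,-1,-0.5],"rot":[0,0,0],"grip":-1},{"offset":[0,0,0],"rot":[0,0,0],"grip":-1}]'  >/dev/null; python3 st.py
```

```text
t 17.48 TCPmach mm [-167.3    0.     9.3] nose in 148.7 F mach [-0.6 -0.6 -1.9] T mach [-0.04  0.25  0.02] yaw err 0.02 w 0.0172 59
t 17.9 TCPmach mm [-164.3    0.4    9.1] nose in 151.7 F mach [-3.2 -1.6  7.8] T mach [-0.63  0.81 -0.11] yaw err 0.11 w 0.0173 61
```

```bash
python3 -m handwheel '[{"offset":[0,0,0.8],"rot":[0,0,0],"grip":-1},{"offset":[0,0,0],"rot":[0,0,0],"grip":-1},{"offset":[0,0,0],"rot":[0,0,0],"grip":-1}]'  >/dev/null; python3 st.py
python3 - <<'E'
from h import *
b=imaging.grab_frame("side");c=imaging.grab_frame("scene")
cv2.imwrite("pics/v4s.png",b);cv2.imwrite("pics/v4c.png",c)
E
```

```text
t 18.15 TCPmach mm [-1.63e+02  1.00e-01  9.10e+00] nose in 153.0 F mach [-1.6 -0.6  1.9] T mach [-0.22  0.26 -0.01] yaw err 0.07 w 0.017 60
```

```bash
python3 -m handwheel '[{"offset":[0,0,0.6],"rot":[0,0,0],"grip":-1},{"offset":[0,0,0],"rot":[0,0,0],"grip":-1}]'  >/dev/null; python3 st.py
python3 -m handwheel '[{"offset":[-0.3,-1,0],"rot":[0,0,0],"grip":-1},{"offset":[0,0,0],"rot":[0,0,0],"grip":-1},{"offset":[-0.3,-1,0],"rot":[0,0,0],"grip":-1},{"offset":[0,0,0],"rot":[0,0,0],"grip":-1}]'  >/dev/null; python3 st.py
python3 -m handwheel '[{"offset":[-0.3,-1,0],"rot":[0,0,0],"grip":-1},{"offset":[0,0,0],"rot":[0,0,0],"grip":-1}]'  >/dev/null; python3 st.py
```

```text
t 18.42 TCPmach mm [-1.628e+02 -1.000e-01  9.500e+00] nose in 153.2 F mach [-0.6  0.7 -3.2] T mach [-0.02  0.26  0.04] yaw err 0.06 w 0.017 59
t 18.75 TCPmach mm [-160.6    0.     9.6] nose in 155.4 F mach [ 0.1  0.  -3.2] T mach [-0.05  0.26 -0.03] yaw err 0.05 w 0.0173 59
t 18.92 TCPmach mm [-1.597e+02  1.000e-01  9.700e+00] nose in 156.3 F mach [ 0.8 -0.  -2.3] T mach [ 0.02  0.27 -0.03] yaw err 0.05 w 0.0172 59
```

```bash
python3 -m handwheel '[{"offset":[-0.3,-1,0],"rot":[0,0,0],"grip":-1},{"offset":[0,0,0],"rot":[0,0,0],"grip":-1}]'  >/dev/null; python3 st.py
python3 -m handwheel '[{"offset":[-0.3,-0.9,0],"rot":[0,0,0],"grip":-1},{"offset":[0,0,0],"rot":[0,0,0],"grip":-1}]'  >/dev/null; python3 st.py
python3 -m handwheel '[{"offset":[-0.3,-0.8,0],"rot":[0,0,0],"grip":-1},{"offset":[0,0,0],"rot":[0,0,0],"grip":-1}]'  >/dev/null; python3 st.py
```

```text
t 19.08 TCPmach mm [-158.6    0.2    9.7] nose in 157.4 F mach [-0.9  0.5 -1.6] T mach [-0.02  0.21  0.06] yaw err 0.06 w 0.0168 59
t 19.25 TCPmach mm [-157.7    0.2    9.7] nose in 158.3 F mach [-0.   0.2 -1.4] T mach [-0.03  0.2   0.04] yaw err 0.06 w 0.0168 59
t 19.42 TCPmach mm [-1.569e+02  1.000e-01  9.700e+00] nose in 159.1 F mach [-1.  -0.4 -2.6] T mach [0.02 0.25 0.05] yaw err 0.06 w 0.0169 59
```

```bash
python3 -m handwheel '[{"offset":[-0.2,-0.6,0],"rot":[0,0,0],"grip":-1},{"offset":[0,0,0],"rot":[0,0,0],"grip":-1}]'  >/dev/null; python3 st.py
```

```text
t 19.58 TCPmach mm [-1.563e+02  1.000e-01  9.700e+00] nose in 159.7 F mach [ 0.4  0.3 -2.8] T mach [-0.02  0.26 -0.01] yaw err 0.06 w 0.0174 59
```

```bash
python3 -m handwheel '[{"offset":[-0.2,-0.6,0],"rot":[0,0,0],"grip":-1},{"offset":[0,0,0],"rot":[0,0,0],"grip":-1}]'  >/dev/null; python3 st.py
python3 -m handwheel '[{"offset":[-0.2,-0.6,0],"rot":[0,0,0],"grip":-1},{"offset":[0,0,0],"rot":[0,0,0],"grip":-1}]'  >/dev/null; python3 st.py
```

```text
t 19.75 TCPmach mm [-1.557e+02  1.000e-01  9.700e+00] nose in 160.3 F mach [-0.1  0.4 -2.6] T mach [-0.05  0.26 -0.  ] yaw err 0.06 w 0.0172 59
t 19.92 TCPmach mm [-1.551e+02  1.000e-01  9.700e+00] nose in 160.9 F mach [ 0.2 -0.  -2.4] T mach [-0.05  0.24 -0.04] yaw err 0.06 w 0.0171 59
```

```bash
python3 -m handwheel '[{"offset":[-0.2,-0.6,0],"rot":[0,0,0],"grip":-1},{"offset":[0,0,0],"rot":[0,0,0],"grip":-1}]'  >/dev/null; python3 st.py
```

```text
t 20.08 TCPmach mm [-1.544e+02  1.000e-01  9.700e+00] nose in 161.6 F mach [-0.1  0.6 -2.7] T mach [ 0.    0.26 -0.02] yaw err 0.06 w 0.0176 59
```

```bash
python3 -m handwheel '[{"offset":[-0.2,-0.6,0],"rot":[0,0,0],"grip":-1},{"offset":[0,0,0],"rot":[0,0,0],"grip":-1}]'  >/dev/null; python3 st.py
```

```text
t 20.25 TCPmach mm [-1.538e+02  1.000e-01  9.700e+00] nose in 162.2 F mach [ 1.1 -0.6 -3.1] T mach [ 0.01  0.25 -0.03] yaw err 0.06 w 0.0168 59
```

```bash
echo 'import sys;sys.exit(inv(s["wrist_force"])[0]<-2.5)' >> st.py
python3 -m handwheel '[{"offset":[-0.2,-0.6,0],"rot":[0,0,0],"grip":-1},{"offset":[0,0,0],"rot":[0,0,0],"grip":-1}]'  >/dev/null; python3 st.py &&
python3 -m handwheel '[{"offset":[-0.2,-0.6,0],"rot":[0,0,0],"grip":-1},{"offset":[0,0,0],"rot":[0,0,0],"grip":-1}]'  >/dev/null; python3 st.py &&
python3 -m handwheel '[{"offset":[-0.2,-0.6,0],"rot":[0,0,0],"grip":-1},{"offset":[0,0,0],"rot":[0,0,0],"grip":-1}]'  >/dev/null; python3 st.py &&
python3 -m handwheel '[{"offset":[-0.2,-0.6,0],"rot":[0,0,0],"grip":-1},{"offset":[0,0,0],"rot":[0,0,0],"grip":-1}]'  >/dev/null; python3 st.py
```

```text
t 20.42 TCPmach mm [-1.535e+02  1.000e-01  9.700e+00] nose in 162.5 F mach [-1.3  0.1 -3.2] T mach [-0.05  0.39  0.03] yaw err 0.09 w 0.017 59
t 20.42 TCPmach mm [-1.535e+02  1.000e-01  9.700e+00] nose in 162.5 F mach [-1.3  0.1 -3.2] T mach [-0.05  0.39  0.03] yaw err 0.09 w 0.017 59
t 20.42 TCPmach mm [-1.535e+02  1.000e-01  9.700e+00] nose in 162.5 F mach [-1.3  0.1 -3.2] T mach [-0.05  0.39  0.03] yaw err 0.09 w 0.017 59
t 20.42 TCPmach mm [-1.535e+02  1.000e-01  9.700e+00] nose in 162.5 F mach [-1.3  0.1 -3.2] T mach [-0.05  0.39  0.03] yaw err 0.09 w 0.017 59False
False
False
False
```

```bash
sed -i 's/sys.exit(/sys.exit(1*/;s/1\*inv(\(.*\))$/int(inv(\1))/' st.py; tail -1 st.py
python3 -m handwheel '[{"offset":[-0.1,-0.4,0],"rot":[0,0,0],"grip":-1},{"offset":[0,0,0],"rot":[0,0,0],"grip":-1}]'  >/dev/null; python3 st.py
```

```text
import sys;sys.exit(int(inv(s["wrist_force"])[0]<-2.5))
t 20.58 TCPmach mm [-153.4    0.     9.7] nose in 162.6 F mach [-2.1  0.  -3.4] T mach [-0.12  0.67  0.14] yaw err 0.1 w 0.0176 59
```

Plate contact felt at about 2 N. I'll set it on the floor, nudge once more and release.

```bash
python3 -m handwheel '[{"offset":[0,0,-0.5],"rot":[0,0,0],"grip":-1},{"offset":[0,0,0],"rot":[0,0,0],"grip":-1}]'  >/dev/null; python3 st.py
python3 -m handwheel '[{"offset":[-0.1,-0.2,0],"rot":[0,0,0],"grip":-1},{"offset":[0,0,0],"rot":[0,0,0],"grip":-1}]'  >/dev/null; python3 st.py
```

```text
t 20.75 TCPmach mm [-1.534e+02  1.000e-01  9.400e+00] nose in 162.6 F mach [-3.6 -0.8  0.4] T mach [-0.3   0.77  0.17] yaw err 0.1 w 0.0173 59
t 20.92 TCPmach mm [-1.534e+02  1.000e-01  9.400e+00] nose in 162.6 F mach [-4.3 -1.   2. ] T mach [-0.42  1.09  0.2 ] yaw err 0.1 w 0.0169 59
```

```bash
python3 -m handwheel '[{"offset":[0,0,0],"rot":[0,0,0],"grip":-0.3},{"offset":[0,0,0],"rot":[0,0,0],"grip":0},{"offset":[0,0,0],"rot":[0,0,0],"grip":0},{"offset":[0,0,0],"rot":[0,0,0],"grip":0},{"offset":[0,0,0],"rot":[0,0,0],"grip":0}]'  >/dev/null; python3 st.py
python3 -m handwheel '[{"offset":[2,6,10],"rot":[0,0,0],"grip":0},{"offset":[3,9,20],"rot":[0,0,0],"grip":0},{"offset":[3,9,25],"rot":[0,0,0],"grip":0},{"offset":[6,18,20],"rot":[0.7,-0.2,0],"grip":0},{"offset":[6,20,0],"rot":[0.7,-0.2,0],"grip":-1}]'  >/dev/null; python3 st.py
python3 -m handwheel '[{"offset":[6,20,0],"rot":[0,0,0],"grip":-1},{"offset":[0,0,0],"rot":[0,0,0],"grip":-1},{"offset":[0,0,0],"rot":[0,0,0],"grip":-1}]' >/dev/null; python3 st.py
python3 - <<'E'
from h import *
np.save("s5.npy",np.r_[r.state()["ee_pos"],r.state()["eef_rot"]])
for n in("wrist","side","scene"):cv2.imwrite(f"pics/v5{n}.png",imaging.grab_frame(n))
a=cv2.imread("pics/v5wrist.png");b=cv2.imread("pics/v5side.png");c=cv2.imread("pics/v5scene.png")
cv2.imwrite("pics/v5.png",np.vstack([np.hstack([cv2.resize(b[120:220,250:383],(400,300),interpolation=2),cv2.resize(c[160:235,220:320],(400,300),interpolation=2)]),cv2.resize(a[180:300,160:480],(800,300),interpolation=2)]))
E
```

```text
t 21.33 TCPmach mm [-152.3    0.2    9.2] nose in 163.7 F mach [-0.3  0.5 -0.4] T mach [-0.03  0.05  0.  ] yaw err 0.04 w 0.0425 0
t 21.75 TCPmach mm [-219.     2.3   88.9] nose in 97.0 F mach [-1.   0.1 -0.1] T mach [ 0.06 -0.01  0.01] yaw err -0.01 w 0.0318 0
t 22.0 TCPmach mm [-240.9   -1.1   84.5] nose in 75.1 F mach [0.3 0.3 0.1] T mach [-0.01 -0.03  0.03] yaw err 0.24 w -0.0002 0
```

View pics/v5.png

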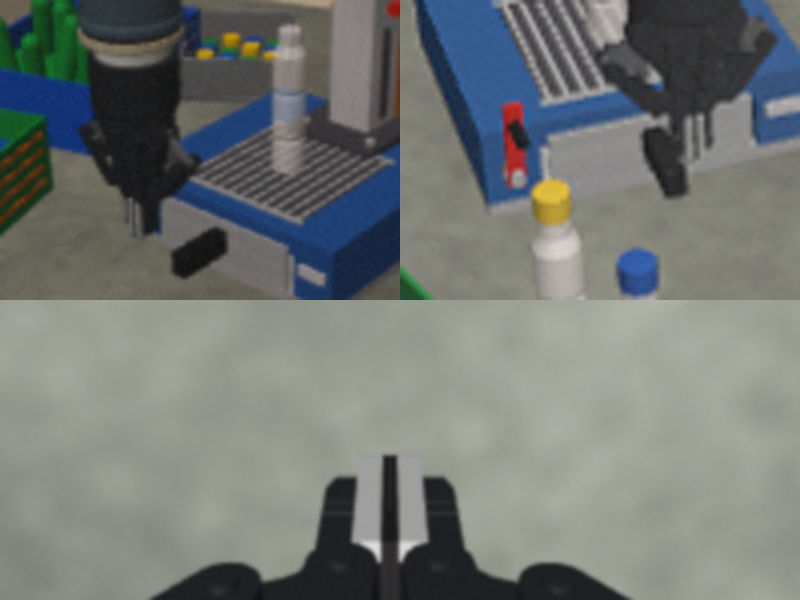

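v5 shows the tray in its bay, with the plate against the face and the catch upright (pivot at scene crop (518,178), bar top (512,104)). Before shutting the catch, I'll press the handle's end gently with closed fingers to confirm it is fully home. I'll also measure the catch angle.

```bash
python3 -m handwheel '[{"offset":[0,0,-25],"rot":[0,0,0],"grip":-1},{"offset":[0,0,-25],"rot":[0,0,0],"grip":-1},{"offset":[0,0,-17],"rot":[0,0,0],"grip":-1},{"offset":[-4,-12,0],"rot":[0,0,0],"grip":-1},{"offset":[-3,-9,0],"rot":[0,0,0],"grip":-1}]'  >/dev/null; python3 st.py
python3 -m handwheel '[{"offset":[0,0,0],"rot":[0,0,0],"grip":-1},{"offset":[0,0,0],"rot":[0,0,0],"grip":-1}]'  >/dev/null; python3 st.py
python3 - <<'E'
from h import *
m=np.load("m.npy");sc=cam("scene")
for th in(0,.1,.2,.3):
    s,c=np.sin(th),np.cos(th)
    P=[[-143,0,46],[-169,0,46],[-143,0,62],[-143,0,0]]
    W=pose(m,[[p[0],108-p[2]*s,45+p[2]*c] for p in P]);print(th,((proj(sc,W)-[220,160])*4).round(0).tolist(),(W[1]*1000).round(0))
E
```

```text
t 22.57 TCPmach mm [-214.4   -1.4   16.6] nose in 101.6 F mach [ 0.7 -0.   0.7] T mach [ 0.04 -0.02 -0.01] yaw err 0.03 w 0.0002 0
t 22.73 TCPmach mm [-214.9    0.3   18.5] nose in 101.1 F mach [-0.5  0.1 -0. ] T mach [-0.04 -0.03  0.03] yaw err -0.09 w 0.0001 0
0 [[107.0, 125.0], [115.0, 144.0], [105.0, 107.0], [112.0, 176.0]] [679. -90.  91.]
0.1 [[113.0, 124.0], [122.0, 143.0], [113.0, 105.0], [112.0, 176.0]] [675. -88.  91.]
0.2 [[119.0, 123.0], [128.0, 143.0], [122.0, 105.0], [112.0, 176.0]] [670. -87.  90.]
0.3 [[125.0, 123.0], [134.0, 143.0], [130.0, 105.0], [112.0, 176.0]] [666. -86.  89.]
```

```bash
python3 -m handwheel '[{"offset":[-0.6,-1.8,0],"rot":[0,0,0],"grip":-1},{"offset":[-0.6,-1.8,0],"rot":[0,0,0],"grip":-1},{"offset":[0,0,0],"rot":[0,0,0],"grip":-1}]'  >/dev/null; python3 st.py
python3 -m handwheel '[{"offset":[-0.3,-1,0],"rot":[0,0,0],"grip":-1},{"offset":[0,0,0],"rot":[0,0,0],"grip":-1}]'  >/dev/null; python3 st.py &&
python3 -m handwheel '[{"offset":[-0.3,-1,0],"rot":[0,0,0],"grip":-1},{"offset":[0,0,0],"rot":[0,0,0],"grip":-1}]'  >/dev/null && python3 st.py &&
python3 -m handwheel '[{"offset":[-0.3,-1,0],"rot":[0,0,0],"grip":-1},{"offset":[0,0,0],"rot":[0,0,0],"grip":-1}]'  >/dev/null && python3 st.py &&
python3 -m handwheel '[{"offset":[-0.3,-1,0],"rot":[0,0,0],"grip":-1},{"offset":[0,0,0],"rot":[0,0,0],"grip":-1}]'  >/dev/null && python3 st.py &&
python3 -m handwheel '[{"offset":[-0.3,-1,0],"rot":[0,0,0],"grip":-1},{"offset":[0,0,0],"rot":[0,0,0],"grip":-1}]'  >/dev/null && python3 st.py
```

```text
t 22.98 TCPmach mm [-212.7   -0.5   17.8] nose in 103.3 F mach [ 0.2 -0.9 -0.5] T mach [-0.02 -0.02  0.01] yaw err 0.06 w -0.0002 0
t 23.15 TCPmach mm [-211.8   -0.7   17.4] nose in 104.2 F mach [-0.2  0.3 -0.1] T mach [0.   0.04 0.04] yaw err 0.08 w -0.0003 0
t 23.32 TCPmach mm [-210.6   -0.8   17.2] nose in 105.4 F mach [-0.7  0.6 -0.3] T mach [-0.01  0.02 -0.07] yaw err 0.08 w 0.0 0
t 23.48 TCPmach mm [-209.4   -0.8   17.1] nose in 106.6 F mach [ 0.3 -0.2  0.1] T mach [-0.04 -0.02 -0.04] yaw err 0.06 w -0.0 0
t 23.65 TCPmach mm [-208.4   -0.7   17.2] nose in 107.6 F mach [-0.6 -0.5  0.3] T mach [-0.05  0.   -0.02] yaw err 0.06 w -0.0002 0
t 23.82 TCPmach mm [-207.7   -0.7   17.2] nose in 108.3 F mach [-0.5 -0.1 -0.2] T mach [0.06 0.21 0.  ] yaw err 0.07 w 0.0002 1
```

```bash
python3 -m handwheel '[{"offset":[-0.2,-0.5,0],"rot":[0,0,0],"grip":-1},{"offset":[0,0,0],"rot":[0,0,0],"grip":-1}]'  >/dev/null; python3 st.py && python3 -m handwheel '[{"offset":[-0.2,-0.5,0],"rot":[0,0,0],"grip":-1},{"offset":[0,0,0],"rot":[0,0,0],"grip":-1}]'  >/dev/null && python3 st.py && python3 -m handwheel '[{"offset":[-0.2,-0.5,0],"rot":[0,0,0],"grip":-1},{"offset":[0,0,0],"rot":[0,0,0],"grip":-1}]'  >/dev/null && python3 st.py
```

```text
t 23.98 TCPmach mm [-207.8   -0.7   17.2] nose in 108.2 F mach [-3.1 -0.  -0.6] T mach [ 0.01  0.75 -0.03] yaw err 0.1 w -0.0003 2
```

```bash
python3 -m handwheel '[{"offset":[-0.1,-0.4,0],"rot":[0,0,0],"grip":-1},{"offset":[0,0,0],"rot":[0,0,0],"grip":-1}]'  >/dev/null; python3 st.py
python3 -m handwheel '[{"offset":[2,6,0],"rot":[0,0,0],"grip":-1},{"offset":[4,12,5],"rot":[0,0,0],"grip":-1},{"offset":[3,10,25],"rot":[0,0,0],"grip":-1},{"offset":[0,0,30],"rot":[0,0,0],"grip":-1},{"offset":[0,0,30],"rot":[0,0,0],"grip":-1}]'  >/dev/null; python3 st.py
```

```text
t 24.15 TCPmach mm [-207.7   -0.6   17.2] nose in 108.3 F mach [-5.7 -0.4 -1.5] T mach [0.02 1.07 0.03] yaw err 0.12 w 0.0 3
t 24.57 TCPmach mm [-237.6   -1.6  108.1] nose in 78.4 F mach [-0.6  0.7 -1.1] T mach [ 0.06 -0.02 -0.03] yaw err 0.17 w -0.0003 0
```

Tray confirmed fully home: the handle end stands at −196.7, expected −196, and is firm at 6 N. Next is the catch, so I go to the outer side of its peg with the fingers shut.

```bash
python3 -m handwheel '[{"offset":[23,-22,0],"rot":[0,0,0],"grip":-1},{"offset":[23,-22,0],"rot":[0,0,0],"grip":-1},{"offset":[23,-22,0],"rot":[0,0,0],"grip":-1},{"offset":[22,-22,0],"rot":[0,0,0],"grip":-1},{"offset":[22,-22,0],"rot":[0,0,0],"grip":-1}]'  >/dev/null; python3 st.py
python3 -m handwheel '[{"offset":[0,0,0],"rot":[0,0,0],"grip":-1},{"offset":[0,0,0],"rot":[0,0,0],"grip":-1}]'  >/dev/null; python3 st.py
```

```text
t 24.98 TCPmach mm [-166.6  141.9  107.9] nose in 149.4 F mach [-0.3 -0.2 -0.1] T mach [-0.01  0.06 -0.02] yaw err 0.09 w 0.0003 0
t 25.15 TCPmach mm [-165.4  141.7  106.9] nose in 150.6 F mach [ 0.3 -1.5 -1.3] T mach [-0.04  0.05  0.06] yaw err -0.06 w 0.0002 0
```

```bash
python3 -m handwheel '[{"offset":[0.6,2,-20],"rot":[0,0,0],"grip":-1},{"offset":[0,0,-25],"rot":[0,0,0],"grip":-1},{"offset":[0,0,-20],"rot":[0,0,0],"grip":-1},{"offset":[0,0,0],"rot":[0,0,0],"grip":-1}]'  >/dev/null; python3 st.py
python3 -m handwheel '[{"offset":[-4.8,1.5,0],"rot":[0,0,0],"grip":-1},{"offset":[-4.8,1.5,0],"rot":[0,0,0],"grip":-1},{"offset":[-4.8,1.5,0],"rot":[0,0,0],"grip":-1},{"offset":[-3.8,1.2,0],"rot":[0,0,0],"grip":-1},{"offset":[-3.8,1.2,0],"rot":[0,0,0],"grip":-1}]'  >/dev/null; python3 st.py
```

```text
t 25.48 TCPmach mm [-170.   136.8   38.2] nose in 146.0 F mach [-0.3 -1.3 -1.4] T mach [-0.05  0.02  0.04] yaw err 0.18 w 0.0001 0
t 25.9 TCPmach mm [-168.8  118.1   43.8] nose in 147.2 F mach [-1.1  0.5  0.8] T mach [0.28 0.21 0.06] yaw err 0.08 w -0.0003 1
```

```bash
python3 -m handwheel '[{"offset":[-3.8,1.2,0],"rot":[0,0,0],"grip":-1},{"offset":[-3.8,1.2,0],"rot":[0,0,0],"grip":-1},{"offset":[-3.8,1.2,0],"rot":[0,0,0],"grip":-1}]'  >/dev/null; python3 st.py
python3 -m handwheel '[{"offset":[-3.8,1.2,0],"rot":[0,0,0],"grip":-1},{"offset":[-3.8,1.2,0],"rot":[0,0,0],"grip":-1},{"offset":[-3.8,1.2,0],"rot":[0,0,0],"grip":-1}]'  >/dev/null; python3 st.py
```

```text
t 26.15 TCPmach mm [-168.1  105.5   42.3] nose in 147.9 F mach [-0.1  0.9 -1.2] T mach [ 0.41 -0.01 -0.02] yaw err 0.07 w 0.0002 1
t 26.4 TCPmach mm [-167.8   93.8   42.1] nose in 148.2 F mach [ 0.8  4.5 -4. ] T mach [ 1.03 -0.09  0.11] yaw err 0.05 w 0.0003 2
```

```bash
python3 -m handwheel '[{"offset":[-1.9,0.6,0],"rot":[0,0,0],"grip":-1},{"offset":[0,0,0],"rot":[0,0,0],"grip":-1}]'  >/dev/null; python3 st.py
python3 -m handwheel '[{"offset":[-1.9,0.6,0],"rot":[0,0,0],"grip":-1},{"offset":[0,0,0],"rot":[0,0,0],"grip":-1}]'  >/dev/null; python3 st.py
```

```text
t 26.57 TCPmach mm [-167.9   91.4   42.2] nose in 148.1 F mach [ 1.1  2.1 -2.1] T mach [ 0.53 -0.08  0.06] yaw err 0.07 w -0.0002 1
t 26.73 TCPmach mm [-167.8   90.4   42.2] nose in 148.2 F mach [ 0.7  4.8 -3.5] T mach [ 1.08 -0.16  0.03] yaw err 0.05 w -0.0002 2
```

The peg followed to about 42° and then friction along the finger began to wedge it. I'll lift off and press from above along the arc.

```bash
python3 -m handwheel '[{"offset":[4.8,-1.5,0],"rot":[0,0,0],"grip":-1},{"offset":[0,0,18],"rot":[0,0,0],"grip":-1},{"offset":[0,0,18],"rot":[0,0,0],"grip":-1},{"offset":[-8,2.6,0],"rot":[0,0,0],"grip":-1},{"offset":[-8,2.6,0],"rot":[0,0,0],"grip":-1}]'  >/dev/null; python3 st.py
python3 -m handwheel '[{"offset":[0,0,-2],"rot":[0,0,0],"grip":-1},{"offset":[0,0,0],"rot":[0,0,0],"grip":-1},{"offset":[0,0,0],"rot":[0,0,0],"grip":-1}]'  >/dev/null; python3 st.py
python3 -m handwheel '[{"offset":[0,0,-4],"rot":[0,0,0],"grip":-1},{"offset":[0,0,-4],"rot":[0,0,0],"grip":-1},{"offset":[0,0,0],"rot":[0,0,0],"grip":-1}]'  >/dev/null; python3 st.py
```

```text
t 27.15 TCPmach mm [-168.3   77.9   78.8] nose in 147.7 F mach [-0.1  0.3 -0.1] T mach [ 0.04 -0.02 -0.03] yaw err 0.06 w 0.0 0
t 27.4 TCPmach mm [-168.1   77.3   75.3] nose in 147.9 F mach [-0.1  0.4 -0.5] T mach [ 0.02  0.01 -0.03] yaw err 0.08 w 0.0003 0
t 27.65 TCPmach mm [-167.9   77.4   66.8] nose in 148.1 F mach [-0.7  0.2  0.2] T mach [-0.01  0.03 -0.01] yaw err 0.07 w -0.0 0
```

```bash
python3 -m handwheel '[{"offset":[-1.8,0.6,-2.4],"rot":[0,0,0],"grip":-1},{"offset":[-1.8,0.6,-2.4],"rot":[0,0,0],"grip":-1},{"offset":[-1.8,0.6,-2.4],"rot":[0,0,0],"grip":-1},{"offset":[0,0,0],"rot":[0,0,0],"grip":-1}]'  >/dev/null; python3 st.py
python3 -m handwheel '[{"offset":[-1.8,0.6,-2.4],"rot":[0,0,0],"grip":-1},{"offset":[-1.8,0.6,-2.4],"rot":[0,0,0],"grip":-1},{"offset":[0,0,0],"rot":[0,0,0],"grip":-1}]'  >/dev/null; python3 st.py
```

```text
t 27.98 TCPmach mm [-168.1   71.6   60.5] nose in 147.9 F mach [-0.1 -0.6  0.2] T mach [0.01 0.02 0.  ] yaw err 0.08 w 0.0001 0
t 28.23 TCPmach mm [-168.2   67.9   55.8] nose in 147.8 F mach [-0.7 -0.2  1. ] T mach [ 0.01  0.01 -0.06] yaw err 0.07 w 0.0 0
```

```bash
python3 -m handwheel '[{"offset":[-0.8,0.3,-2.4],"rot":[0,0,0],"grip":-1},{"offset":[-0.8,0.3,-2.4],"rot":[0,0,0],"grip":-1},{"offset":[0,0,0],"rot":[0,0,0],"grip":-1}]'  >/dev/null; python3 st.py
python3 -m handwheel '[{"offset":[-0.8,0.3,-2.4],"rot":[0,0,0],"grip":-1},{"offset":[-0.8,0.3,-2.4],"rot":[0,0,0],"grip":-1},{"offset":[0,0,0],"rot":[0,0,0],"grip":-1}]'  >/dev/null; python3 st.py
python3 - <<'E'
from h import *
m=np.load("m.npy")
for n in("scene","side"):
    a=imaging.grab_frame(n);cv2.imwrite(f"pics/v6{n}.png",a);h=cv2.cvtColor(a,cv2.COLOR_BGR2HSV)
    P=proj(cam(n),pose(m,[[-140,108,45]]))[0];x,y=P.astype(int)
    w=h[y-45:y+25,x-40:x+40];k=((w[...,0]<8)|(w[...,0]>172))&(w[...,1]>150)&(w[...,2]>80)
    yy,xx=np.nonzero(k);print(n,"pivot",P.round(1),"red px",k.sum(),(xx.min()+x-40,xx.max()+x-40,yy.min()+y-45,yy.max()+y-45) if k.any() else "",(xx.mean()+x-40,yy.mean()+y-45))
    for th in(0.7,1.,1.3,1.57):
        print(th,proj(cam(n),pose(m,[[-143,108-62*np.sin(th),45+62*np.cos(th)],[-143,108-31*np.sin(th),45+31*np.cos(th)]])).round(1).tolist())
E
```

```text
t 28.48 TCPmach mm [-168.2   66.2   50.8] nose in 147.8 F mach [-1.  -0.2 -0.4] T mach [-0.01 -0.04 -0.02] yaw err 0.08 w -0.0001 0
t 28.73 TCPmach mm [-168.3   64.7   46. ] nose in 147.7 F mach [-0.1  0.5 -0. ] T mach [ 0.02 -0.01 -0.04] yaw err 0.08 w 0.0001 0
scene pivot [247.9 203.4] red px 53 (np.int64(246), np.int64(260), np.int64(197), np.int64(204)) (np.float64(253.79245283018867), np.float64(200.39622641509433))
0.7 [[259.9, 188.1], [254.0, 196.0]]
1.0 [[264.2, 191.1], [256.1, 197.5]]
1.3 [[267.0, 195.2], [257.6, 199.6]]
1.57 [[268.1, 199.6], [258.2, 201.7]]
side pivot [295.8 188.8] red px 22 (np.int64(304), np.int64(309), np.int64(187), np.int64(192)) (np.float64(306.95454545454544), np.float64(189.63636363636363))
0.7 [[303.9, 179.6], [299.4, 184.5]]
1.0 [[307.1, 185.0], [301.0, 187.1]]
1.3 [[309.2, 190.8], [302.0, 190.0]]
1.57 [[310.0, 195.8], [302.4, 192.4]]
```

Catch at about 1.25 rad, following along with low force. I'll press on down to its stop.

```bash
python3 -m handwheel '[{"offset":[-0.6,0.2,-2.4],"rot":[0,0,0],"grip":-1},{"offset":[-0.4,0.1,-2.4],"rot":[0,0,0],"grip":-1},{"offset":[0,0,0],"rot":[0,0,0],"grip":-1}]'  >/dev/null; python3 st.py
python3 -m handwheel '[{"offset":[-0.3,0.1,-2.4],"rot":[0,0,0],"grip":-1},{"offset":[0,0,-2],"rot":[0,0,0],"grip":-1},{"offset":[0,0,0],"rot":[0,0,0],"grip":-1}]'  >/dev/null; python3 st.py
python3 -m handwheel '[{"offset":[0,0,-2],"rot":[0,0,0],"grip":-1},{"offset":[0,0,0],"rot":[0,0,0],"grip":-1}]'  >/dev/null; python3 st.py
```

```text
t 29.08 TCPmach mm [-168.3   63.7   41.3] nose in 147.7 F mach [-0.7  0.8 -0.1] T mach [ 0.01 -0.03  0.02] yaw err 0.07 w 0.0002 0
t 29.33 TCPmach mm [-168.3   63.5   36.9] nose in 147.7 F mach [-0.1 -0.1 -0.1] T mach [ 0.    0.04 -0.01] yaw err 0.07 w 0.0 0
t 29.5 TCPmach mm [-168.2   63.7   35.1] nose in 147.8 F mach [-0.9  0.  -0.7] T mach [ 0.02 -0.01  0.04] yaw err 0.07 w -0.0001 0
```

```bash
python3 -m handwheel '[{"offset":[0,0,-2],"rot":[0,0,0],"grip":-1},{"offset":[0,0,0],"rot":[0,0,0],"grip":-1}]'  >/dev/null; python3 st.py
python3 -m handwheel '[{"offset":[0,0,-1.5],"rot":[0,0,0],"grip":-1},{"offset":[0,0,0],"rot":[0,0,0],"grip":-1}]'  >/dev/null; python3 st.py
python3 -m handwheel '[{"offset":[0,0,-1],"rot":[0,0,0],"grip":-1},{"offset":[0,0,0],"rot":[0,0,0],"grip":-1}]'  >/dev/null; python3 st.py
python3 - <<'E'
from h import *
m=np.load("m.npy")
for n in("scene","side"):
    a=imaging.grab_frame(n);cv2.imwrite(f"pics/v7{n}.png",a);h=cv2.cvtColor(a,cv2.COLOR_BGR2HSV)
    x,y=proj(cam(n),pose(m,[[-140,108,45]]))[0].astype(int)
    w=h[y-45:y+25,x-40:x+40];k=((w[...,0]<8)|(w[...,0]>172))&(w[...,1]>150)&(w[...,2]>80)
    yy,xx=np.nonzero(k);print(n,k.sum(),xx.min()+x-40,xx.max()+x-40,yy.min()+y-45,yy.max()+y-45,xx.mean()+x-40,yy.mean()+y-45)
E
```

```text
t 29.67 TCPmach mm [-168.3   63.7   33.1] nose in 147.7 F mach [-0.4 -0.4  0.1] T mach [-0.01 -0.01 -0.02] yaw err 0.07 w -0.0003 0
t 29.83 TCPmach mm [-168.3   63.8   32.3] nose in 147.7 F mach [ 0.3 -3.5  7.3] T mach [-0.55 -0.08  0.07] yaw err 0.07 w 0.0001 3
t 30.0 TCPmach mm [-168.4   63.9   32. ] nose in 147.6 F mach [ 1.1 -4.3 13.3] T mach [-0.91 -0.08 -0.02] yaw err 0.07 w -0.0001 6
scene 48 246 260 200 204 254.0 201.83333333333334
side 25 304 310 191 197 307.52 193.92000000000002
```

Firm stop at z 32.3, exactly the level position, and the side view puts the bar tip at (310,196) as predicted for 1.57. Backing off.

```bash
python3 -m handwheel '[{"offset":[0,0,3],"rot":[0,0,0],"grip":-1},{"offset":[2,6,15],"rot":[0,0,0],"grip":-1},{"offset":[3,9,30],"rot":[0,0,0],"grip":-1},{"offset":[0,0,35],"rot":[0,0,0],"grip":-1},{"offset":[0,0,38],"rot":[0,0,0],"grip":-1}]'  >/dev/null; python3 st.py
python3 -m handwheel '[{"offset":[-20,15,25],"rot":[0,0,0],"grip":-1},{"offset":[-25,20,15],"rot":[0,0,0],"grip":-1},{"offset":[-25,20,0],"rot":[0,0,0],"grip":-1},{"offset":[-25,20,0],"rot":[0,0,0],"grip":-1},{"offset":[0,0,0],"rot":[0,0,0],"grip":-1}]'  >/dev/null; python3 st.py
python3 - <<'E'
from h import *
m=np.load("m.npy");print(pose(m,[[-134,80,67],[-134,-80,67],[-134,-80,19]]).round(3).tolist())
for n in("scene","side"):
    a=imaging.grab_frame(n);cv2.imwrite(f"pics/v8{n}.png",a);h=cv2.cvtColor(a,cv2.COLOR_BGR2HSV)
    x,y=proj(cam(n),pose(m,[[-140,108,45]]))[0].astype(int)
    w=h[y-45:y+25,x-40:x+40];k=((w[...,0]<8)|(w[...,0]>172))&(w[...,1]>150)&(w[...,2]>80)
    yy,xx=np.nonzero(k);print(n,k.sum(),xx.min()+x-40,xx.max()+x-40,yy.min()+y-45,yy.max()+y-45,xx.mean()+x-40,yy.mean()+y-45)
    for th in(1.3,1.57):
        print(th,proj(cam(n),pose(m,[[-143,108-q*np.sin(th),45+q*np.cos(th)] for q in(-5,31,62)])).round(1).tolist())
    for q in("tray","tube_fill","tube_a","soap","wand","brush"):
        if n=="side":print(q,[(round(d["confidence"],2),d["bbox"]) for d in spotter.cut_out(n,q)[:3]])
E
```

```text
t 30.52 TCPmach mm [-184.8   62.8  152.1] nose in 131.2 F mach [-0.5  1.3 -0.1] T mach [ 0.03  0.01 -0.01] yaw err 0.14 w 0.0001 0
t 30.93 TCPmach mm [-228.8  -55.3  192.3] nose in 87.2 F mach [-0.8  0.2 -0. ] T mach [ 0.03  0.   -0.01] yaw err 0.35 w 0.0003 0
[[0.641, -0.114, 0.067], [0.489, -0.065, 0.067], [0.489, -0.065, 0.019]]
scene 75 246 268 198 204 257.5466666666667 200.92000000000002
1.3 [[246.6, 204.6], [257.6, 199.6], [267.0, 195.2]]
1.57 [[246.5, 204.3], [258.2, 201.7], [268.1, 199.6]]
side 68 293 310 186 197 302.0882352941176 191.45588235294116
1.3 [[294.0, 189.1], [302.0, 190.0], [309.2, 190.8]]
1.57 [[293.9, 188.7], [302.4, 192.4], [310.0, 195.8]]
tray []
tube_fill [(0.62, [341.7, 125.8, 11.0, 50.1])]
tube_a [(0.76, [233.3, 174.9, 15.6, 56.7]), (0.62, [191.5, 204.7, 25.5, 64.6]), (0.58, [206.6, 186.4, 28.9, 62.0])]
soap [(0.83, [380.8, 127.5, 17.7, 34.5])]
wand [(0.71, [182.1, 342.4, 116.6, 50.9]), (0.61, [381.4, 128.7, 14.5, 30.3])]
brush [(0.79, [303.1, 339.6, 107.9, 42.4])]
```

```bash
python3 -c "
from workcell import workorder
print(workorder.job_done())"
```

```text
the job is handed in; nothing more can be done
None
```

The job is handed in: the tray is fully home against the face (6 N final press), the red catch is level at its stop, and the gripper is clear, with the tubes, soap bottle, wand and brush still standing or lying in place in the last side view. The real fingertips sat about 18 mm behind the reported TCP instead of 17 mm ahead, so the first two grips closed above the handle and pressed on it lightly (about 6 N) before I corrected for it.

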